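# Scoop ice into the green-tagged sample tub

## Robot

A 7-joint arm with a two-finger parallel gripper is mounted at the origin on the work surface. World frame = base frame: x ahead of the robot, y to its left, z up, the work surface at z = 0. Lengths are in m, angles in rad, forces in N, time in s.
With the tool pointing down it reaches from about 0.35 to 0.9 m from the base axis. Payload 8.1 kg.
Tool frame: the origin (TCP) lies at the very end of the fingers, on their centre line; the grasp point (between the pads) lies 19 mm behind it; z points along the fingers, y is the line along which they close (so a half turn about z gives the same grasp; the last joint's range is limited). The gripper opens to 92 mm and grips with 3 to 60 N. Pads are 19 mm wide; open, the fingers measure 130 mm over their backs; the gripper's body (75 mm by 190 mm) begins 47 mm behind the grasp point.
Start: joints at [-1.323, 0.434, 0.025, 1.573, -0.012, 1.134, -0.075], TCP at [0.215, 0.587, 0.227] pointing down, gripper open.
Joint ranges: [-2.62, 2.62], [-0.44, 2.09], [-1.27, 1.32], [0.08, 2.57], [-1.32, 4.46], [0.12, 2], [-2.74, 2.74]. Speed limits (rad/s): [2.22, 2.22, 3.01, 3.01, 3.14, 3.14, 3.14].

## Interface

Orientations are given as a rotation vector (axis times angle).
In Python, from cell import arm gives the robot as it stands.
- The arm moves only by the tool carry_out, never from a script. Its argument "commands" is a list of rows, each a list of 7 numbers: the opening, from 0 (shut) to 1 (fully open), then the shift along the tool's x, y, z each as a share of 0.025 m, from -1 to 1, then the turn, a rotation vector about the tool's x, y, z each as a share of 0.1 rad, from -1 to 1. A call has 1 to 8 rows; each row shifts and turns the commanded pose from where the row before left it, along the tool's axes as they then stand; what a row does not reach is not made up. A row lasts 1/10 s, in which the tool goes at most 50 mm and 8.59 degrees, less where a joint would pass 70% of its speed; a pose out of reach is approached as far as the arm can. A call with a number of a shift or a turn outside -1 to 1 is refused whole. A call with a gripper value outside its range is refused whole. The fingers move at their own pace and stop on an object; "squeeze" is the grip in N (left out, the last holds). Time passes only in rows, so rows that do not move let the fingers close. It gives the time, the measured TCP pose, the force, the opening and the grip force at its end, in the units of the state.
- arm.observe(): the state, without advancing time (a new reading comes with each control period).
- arm.get_image(name): name is "scene" or "top" or "wrist"; returns a dict with "pixels" (384x512x3 uint8, red, green, blue), "range_z" (384x512 float32, m along the optical axis (not along the pixel's ray), 0 where there is no reading), "mtx" (3x3 intrinsics, pixels), "k1" (the pictures are not rectified: a ray, as slopes to the right and down, at radius r is drawn at 1 + k1 r^2 times it, then the intrinsics apply), "R" (3x3) and "t" (3): a world point X has camera coordinates R X + t; the wrist camera has in their place "tool_from_camera" (4x4, takes a point from camera to tool coordinates, whose origin is the TCP and whose axes are the flange's). Camera axes: x right, y down, z forward; pixel columns grow to the right and rows downward; lengths in m; the calibration is good to about 2 mm. A picture is of the moment at which its call begins: read the wrist's pose just before it.
- arm.sign_off(): hands the job in; it is judged then, once.
The state is a dict: "clock": time; "joints": joint angles; "dq": joint speeds; "joint_efforts": joint torques, N m; "position": TCP position; "ee_rot": TCP orientation; "force": force on the tool from outside, world axes, zero at the start; "ft_torque": the same for the moment, N m; "width": opening from 0.0 (shut) to 1.0 (fully open); "gripper_force": force on a finger pad.
Only numpy, scipy, OpenCV 4.12 (cv2) and the standard library are available. Lean on these libraries where they do the work, as an engineer would, in place of code of your own. Each camera call takes 0.05 s, during which the arm holds its last target. There are 200 camera calls.

## Task

Blood samples are due that must travel on ice. Take the scoop from its stand, scoop at least four ice cubes out of the pan into the tub with the green tag, without touching the ice with the gripper or spilling any, and leave the used scoop lying flat on the floor of the steel tray, open side up. Nothing goes in the red-tagged tub; leave the tubs and the other bench things standing where they are.

Things in the scene. Friction and masses are not known exactly. Their poses are not given: they have to be found in the camera images.
- scoop: Ice scoop, steel bowl, black handle, 213 mm long, 0.2 kg. +x: handle to blade, +z: out of the bowl's open side. Origin: underside of the bowl floor, at its middle. Bowl x -55 to +55 mm, 71 wide (66 inside), 2.5 thick, open in front; back 45 high, sides 45 high to x = 0, sloping to 6 at the lip. Starts upright in its stand, blade down, +z towards the stand's -y, leaning 3 to 4 deg that way.
- scoop_grip (a point): Point on the handle's centre line, near its middle: (-108, 0, 46) mm in the scoop frame, axes as the scoop's. The handle is a straight flat-sided bar 22 mm wide (y), 20 thick, centre line from (-55, 0, 35) to (-158, 0, 57), so it rises 12 deg from the bowl floor. Set down on its bowl floor the scoop lies stably (centre of mass about 30 mm behind its origin).
- scoop_lip (a point): Middle of the scoop's front lip, underside: (55, 0, 0) mm in the scoop frame, axes as the scoop's. The lip is 1.2 mm thick.
- scoop_stand: White plastic stand for the scoop, fixed: an upright open-topped rectangular sleeve, outside 92 mm (x) by 58 mm (y), inside 84 by 50, rim 100 mm above the bench (the -y wall only 88 mm); foot 96 by 72 mm, its inner floor 8 mm above the bench. Origin at the centre of its underside, z up.
- ice_pan: Light-green foam ice pan, fixed: outside 150 mm (x) by 270 mm (y), 54 mm high, walls 15 mm thick. Inside 120 mm (x) by 240 mm (y), 42 mm deep, flat floor. Origin at the centre of its underside, z up. The ice lies in its -y half; the +y half is empty at the start.
- pan_floor (a point): Centre of the pan's inner floor, 12 mm above the bench, axes as the pan's.
- ice_0: Ice cube, pale blue, 28 mm with 6 mm rounded edges, 20 g, slippery (slides on anything tilted by about 8 degrees). Origin at its centre.
- ice_1: Ice cube, pale blue, 28 mm with 6 mm rounded edges, 20 g, slippery (slides on anything tilted by about 8 degrees). Origin at its centre.
- ice_2: Ice cube, pale blue, 28 mm with 6 mm rounded edges, 20 g, slippery (slides on anything tilted by about 8 degrees). Origin at its centre.
- ice_3: Ice cube, pale blue, 28 mm with 6 mm rounded edges, 20 g, slippery (slides on anything tilted by about 8 degrees). Origin at its centre.
- ice_4: Ice cube, pale blue, 28 mm with 6 mm rounded edges, 20 g, slippery (slides on anything tilted by about 8 degrees). Origin at its centre.
- ice_5: Ice cube, pale blue, 28 mm with 6 mm rounded edges, 20 g, slippery (slides on anything tilted by about 8 degrees). Origin at its centre.
- ice_6: Ice cube, pale blue, 28 mm with 6 mm rounded edges, 20 g, slippery (slides on anything tilted by about 8 degrees). Origin at its centre.
- ice_7: Ice cube, pale blue, 28 mm with 6 mm rounded edges, 20 g, slippery (slides on anything tilted by about 8 degrees). Origin at its centre.
- tub_green: Grey plastic tub with a GREEN tag clipped on its front and back rims, loose: 125 by 125 mm outside, 115 by 115 inside, 85 mm high, floor 5 mm thick. Origin at the centre of its underside, z up.
- tub_green_middle (a point): Middle of the inside of the green-tagged tub, 45 mm above its underside.
- tub_red: Grey plastic tub, same as the other but with RED tags; loose. Origin at the centre of its underside, z up.
- tub_red_middle (a point): Middle of the inside of the red-tagged tub, 45 mm above its underside.
- steel_tray: Flat steel tray for used tools, fixed: outside 110 mm (x) by 240 mm (y), rim 12 mm high, wall and floor 3 mm. Origin at the centre of its underside, z up.
- tube_rack: Bystander: white rack of black-capped blood tubes, 62 mm (x) by 160 mm (y), 80 mm high, loose. Origin at the centre of its underside.
- tip_box: Bystander: purple and blue pipette-tip box, 80 mm (x) by 120 mm (y), 70 mm high, loose. Origin at the centre of its underside.
- spray_bottle: Bystander: white bottle with a blue cap, 60 mm in diameter, 150 mm high, loose. Origin at the centre of its underside.
Not all that is in view belongs to the job. Leave any yellow look-alike of the ice_7 alone.

How it is judged:
At the end, for the whole second after the job is handed in: Four or more cubes in the green-tagged tub (centres within 70 mm of its inside's middle), every other cube inside the pan. Scoop at rest in the tray, open side up, level within 0.12 rad, origin and lip under 12 mm above the tray's underside, origin over the tray. Tubs upright within 0.10 rad ((distance between each of ice_4, ice_5, ice_6, ice_7 and tub_green_middle below 0.07 m or (distance between any of ice_0, ice_1, ice_2, ice_3 and tub_green_middle below 0.07 m and (distance between each of ice_4, ice_5, ice_6 and tub_green_middle below 0.07 m or distance between each of ice_4, ice_5, ice_7 and tub_green_middle below 0.07 m or distance between each of ice_4, ice_6, ice_7 and tub_green_middle below 0.07 m or distance between each of ice_5, ice_6, ice_7 and tub_green_middle below 0.07 m)) or ((distance between each of ice_0, ice_1 and tub_green_middle below 0.07 m or distance between each of ice_0, ice_2 and tub_green_middle below 0.07 m or distance between each of ice_0, ice_3 and tub_green_middle below 0.07 m or distance between each of ice_1, ice_2 and tub_green_middle below 0.07 m or distance between each of ice_1, ice_3 and tub_green_middle below 0.07 m or distance between each of ice_2, ice_3 and tub_green_middle below 0.07 m) and (distance between each of ice_4, ice_5 and tub_green_middle below 0.07 m or distance between each of ice_4, ice_6 and tub_green_middle below 0.07 m or distance between each of ice_4, ice_7 and tub_green_middle below 0.07 m or distance between each of ice_5, ice_6 and tub_green_middle below 0.07 m or distance between each of ice_5, ice_7 and tub_green_middle below 0.07 m or distance between each of ice_6, ice_7 and tub_green_middle below 0.07 m)) or ((distance between each of ice_0, ice_1, ice_2 and tub_green_middle below 0.07 m or distance between each of ice_0, ice_1, ice_3 and tub_green_middle below 0.07 m or distance between each of ice_0, ice_2, ice_3 and tub_green_middle below 0.07 m or distance between each of ice_1, ice_2, ice_3 and tub_green_middle below 0.07 m) and distance between any of ice_4, ice_5, ice_6, ice_7 and tub_green_middle below 0.07 m) or distance between each of ice_0, ice_1, ice_2, ice_3 and tub_green_middle below 0.07 m) and (distance between ice_0 and tub_green_middle below 0.07 m or (x of ice_0 in the frame of pan_floor between -0.06 and 0.06 m and y of ice_0 in the frame of pan_floor between -0.12 and 0.12 m and z of ice_0 in the frame of pan_floor below 0.06 m)) and (distance between ice_1 and tub_green_middle below 0.07 m or (x of ice_1 in the frame of pan_floor between -0.06 and 0.06 m and y of ice_1 in the frame of pan_floor between -0.12 and 0.12 m and z of ice_1 in the frame of pan_floor below 0.06 m)) and (distance between ice_2 and tub_green_middle below 0.07 m or (x of ice_2 in the frame of pan_floor between -0.06 and 0.06 m and y of ice_2 in the frame of pan_floor between -0.12 and 0.12 m and z of ice_2 in the frame of pan_floor below 0.06 m)) and (distance between ice_3 and tub_green_middle below 0.07 m or (x of ice_3 in the frame of pan_floor between -0.06 and 0.06 m and y of ice_3 in the frame of pan_floor between -0.12 and 0.12 m and z of ice_3 in the frame of pan_floor below 0.06 m)) and (distance between ice_4 and tub_green_middle below 0.07 m or (x of ice_4 in the frame of pan_floor between -0.06 and 0.06 m and y of ice_4 in the frame of pan_floor between -0.12 and 0.12 m and z of ice_4 in the frame of pan_floor below 0.06 m)) and (distance between ice_5 and tub_green_middle below 0.07 m or (x of ice_5 in the frame of pan_floor between -0.06 and 0.06 m and y of ice_5 in the frame of pan_floor between -0.12 and 0.12 m and z of ice_5 in the frame of pan_floor below 0.06 m)) and (distance between ice_6 and tub_green_middle below 0.07 m or (x of ice_6 in the frame of pan_floor between -0.06 and 0.06 m and y of ice_6 in the frame of pan_floor between -0.12 and 0.12 m and z of ice_6 in the frame of pan_floor below 0.06 m)) and (distance between ice_7 and tub_green_middle below 0.07 m or (x of ice_7 in the frame of pan_floor between -0.06 and 0.06 m and y of ice_7 in the frame of pan_floor between -0.12 and 0.12 m and z of ice_7 in the frame of pan_floor below 0.06 m)) and angle between scoop's own z axis and vertical below 0.12 rad and z of each of scoop_lip, scoop in the frame of steel_tray below 0.012 m and x of scoop in the frame of steel_tray between -0.055 and 0.055 m and y of scoop in the frame of steel_tray between -0.12 and 0.12 m and linear speed of scoop below 0.02 m/s and angle between each of tub_green, tub_red's own z axis and vertical below 0.1 rad); the robot touches nothing.
It fails at once if the tube rack, the tip box or the bottle is shifted by more than 30 mm (distance of any of tube_rack, tip_box, spray_bottle from where it was at the start of the episode above 0.03 m).
It fails at once if a tub is shifted by more than 40 mm (distance of any of tub_green, tub_red from where it was at the start of the episode above 0.04 m).
It fails at once if the gripper's fingers press on the ice (over 1 N) (contact force between the fingers and ice_0 above 1 N or contact force between the fingers and ice_1 above 1 N or contact force between the fingers and ice_2 above 1 N or contact force between the fingers and ice_3 above 1 N or contact force between the fingers and ice_4 above 1 N or contact force between the fingers and ice_5 above 1 N or contact force between the fingers and ice_6 above 1 N or contact force between the fingers and ice_7 above 1 N).
It fails at once if ice lands in the red-tagged tub (distance between any of ice_0, ice_1, ice_2, ice_3, ice_4, ice_5, ice_6, ice_7 and tub_red_middle below 0.06 m).
It also fails if it takes over 72 s, if anything falls off the work surface, if the arm or the gripper's body presses on something with over 40 N, if the wrist force passes 120 N, or if a joint passes its speed limit or range.

## Working session

There is one attempt and no reset: what is moved stays moved. The work goes in short steps, Python scripts to look and compute and a tool call to move; the robot and the scene stay as the last step left them, time stands still between calls to the robot, and variables do not carry over. Pictures are saved under pics/ and viewed, at most 10 in all, crops included, and the job is handed in when it is done.

Besides the shell and the picture viewer there is one more tool, called after "Call:" in YAML: its name, and indented under it one key for each argument. carry_out: Moves the arm, as the interface text tells. Shift numbers are shares of 0.025 m and turn numbers shares of 0.1 rad, none past 1 either way. Its arguments: {"type":"object","properties":{"commands":{"type":"array"},"squeeze":{"type":"number"}},"required":["commands"]}

```bash
ls; mkdir -p pics; cat > h.py <<'E'
import numpy as np, cv2
from cell import arm
from scipy.spatial.transform import Rotation as Ro
def cloud(im):
    h,w=im['range_z'].shape; K=np.array(im['mtx']); k=float(im['k1'])
    u,v=np.meshgrid(np.arange(w),np.arange(h))
    p=np.stack([u,v],-1).reshape(-1,1,2).astype(float)
    p=cv2.undistortPoints(p,K,np.array([k,0,0,0.]),None,None).reshape(h,w,2) 
    z=im['range_z'][...,None]
    c=np.concatenate([p*z,z],-1)
    if 'R' in im: return (c-np.array(im['t']))@np.array(im['R'])
    T=np.array(im['tool_from_camera']); s=arm.observe()
    return (c@T[:3,:3].T+T[:3,3])@Ro.from_rotvec(s['ee_rot']).as_matrix().T+np.array(s['position'])
def save(im,n): cv2.imwrite('pics/'+n+'.png',cv2.cvtColor(np.asarray(im['pixels']),cv2.COLOR_RGB2BGR))
E
python3 - <<'E'
from h import *
s=arm.observe(); print(s)
for n in('top','scene'):
    im=arm.get_image(n); save(im,n); P=cloud(im); np.savez('pics/'+n,P=P,c=im['pixels'])
    print(n,im['k1'],im['mtx'],-np.array(im['R']).T@im['t'])
a=cv2.imread('pics/top.png');b=cv2.imread('pics/scene.png')
E
```

```text
pics
{'clock': 0.0, 'joints': array([-1.32261214,  0.43522146,  0.02497307,  1.57411446, -0.01160062,
        1.1340081 , -0.07508557]), 'dq': array([ 0.00030245,  0.00279635, -0.00036975, -0.00128823,  0.00097032,
       -0.00076038,  0.00045522]), 'joint_efforts': array([ 4.50776652e-04, -6.67831850e+01,  9.85005274e-01, -3.14474022e+01,
       -6.07245625e-02,  4.26953263e-02,  1.49509606e-04]), 'position': array([0.2146456 , 0.58642558, 0.22593922]), 'ee_rot': array([-5.48252255e-01, -3.09324420e+00,  2.51401075e-03]), 'force': array([ 0.42875704,  0.19678551, -0.0243116 ]), 'ft_torque': array([ 0.02502663, -0.012416  ,  0.02123018]), 'gripper_force': 0.0, 'width': 0.9997851367211751}
top -0.05590100470161975 [[382.8427708    0.         254.22072256]
 [  0.         382.8427708  187.9505607 ]
 [  0.           0.           1.        ]] [ 4.26941031e-01 -9.30442394e-04  1.16935796e+00]
scene -0.04871685326521569 [[387.9720205    0.         252.65211882]
 [  0.         387.9720205  190.31482674]
 [  0.           0.           1.        ]] [1.16734165 0.23526918 0.6736853 ]
```

View pics/top.png

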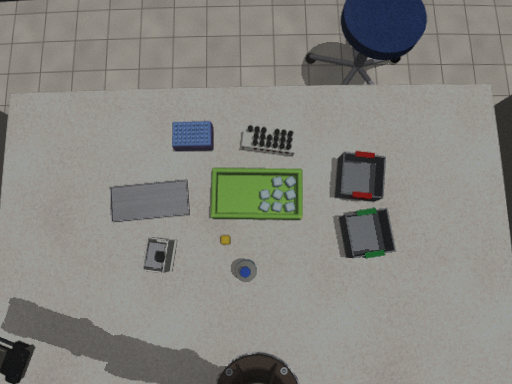

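View pics/scene.png

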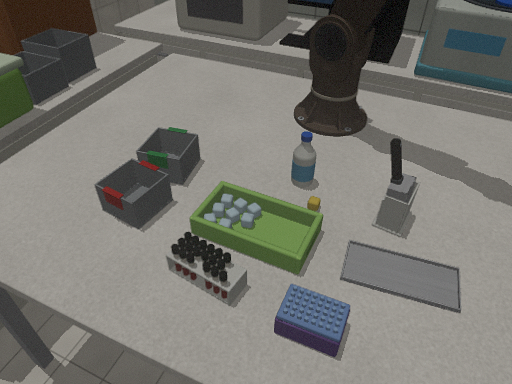

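The top view (+x up, +y left) shows the pan at (257,194) with ice at its right, the red tub at (360,177), green tub at (367,235), stand and scoop at (160,255), tray at (150,201), bottle at (245,270), yellow cube at (225,240), rack at (270,140) and tip box at (192,135). The scene view agrees with this.

```bash
python3 - <<'E'
from h import *
D=np.load('pics/top.npz');P=D['P'];c=D['c'];hsv=cv2.cvtColor(c,cv2.COLOR_RGB2HSV)
S=np.load('pics/scene.npz');Q=S['P'];cs=S['c']
X,Y,Z=P[...,0],P[...,1],P[...,2]
print('bench z',np.median(Z[280:300,300:340]))
def rect(m,n,box=None):
    pts=P[m][:,:2].astype(np.float32)
    (cx,cy),(w,h),a=cv2.minAreaRect(pts*1000)
    print(n,m.sum(),'c',round(cx),round(cy),'wh',round(w),round(h),'ang',round(a,1),'z',np.percentile(Z[m],[5,50,95]).round(3))
def win(u0,u1,v0,v1):
    m=np.zeros(Z.shape,bool);m[v0:v1,u0:u1]=1;return m
H,Sa,V=hsv[...,0],hsv[...,1],hsv[...,2]
pan=win(200,315,160,230)&(H>35)&(H<60)&(Sa>120)&(Z>.045)&(Z<.065);rect(pan,'pan rim')
rect(win(330,392,145,206)&(Z>.075)&(Z<.1)&(Sa<90),'red rim')
rect(win(335,400,203,265)&(Z>.075)&(Z<.1)&(Sa<90),'green rim')
rect(win(105,195,175,226)&(Z>.007)&(Z<.02),'tray rim')
rect(win(140,185,232,278)&(Z>.08)&(Z<.108)&(V>120),'stand rim')
rect(win(140,185,232,278)&(Z>.12),'handle')
m=win(140,185,232,278)&(Z>.2);print('htop',P[m].mean(0) if m.any() else 0, Z[win(140,185,232,278)].max())
rect(win(225,265,250,290)&(Z>.05),'bottle')
rect(win(165,218,115,155)&(Z>.055),'tips')
rect(win(235,300,120,160)&(Z>.06),'rack')
# scene: handle points
q=(Q[...,2]>.115)&(Q[...,1]>.1)&(Q[...,1]<.45)&(Q[...,0]>.1)&(Q[...,0]<.4)&(cs.max(-1)<70)
h=Q[q];print('scene handle',len(h))
for z in np.arange(.12,.26,.015):
    k=h[abs(h[:,2]-z)<.0075]
    if len(k)>3:print(z.round(3),len(k),k[:,:2].min(0).round(3),k[:,:2].max(0).round(3),k.mean(0).round(3))
ice=win(250,305,170,222)&(Z>.03)&(Sa<90)&(V>120)
n,l,st,ce=cv2.connectedComponentsWithStats(ice.astype(np.uint8))
for i in range(1,n):
    if st[i,4]>10:print('ice',st[i,4],P[l==i].mean(0).round(3),Z[l==i].max().round(3))
E
```

```text
bench z 0.0009559599684777567
pan rim 1203 c 592 -10 wh 266 147 ang 88.2 z [0.049 0.054 0.058]
red rim 318 c 636 -320 wh 128 130 ang 82.0 z [0.076 0.085 0.089]
green rim 325 c 467 -330 wh 137 128 ang 7.4 z [0.077 0.085 0.089]
tray rim 548 c 583 319 wh 111 262 ang 4.6 z [0.007 0.01  0.016]
stand rim 115 c 418 276 wh 59 92 ang 80.9 z [0.088 0.1   0.103]
handle 160 c 407 149 wh 296 58 ang 86.6 z [0.12  0.196 0.222]
htop [0.41339951 0.21145712 0.29945226] 1.1693579566221413
bottle 391 c 383 25 wh 84 59 ang 4.8 z [0.092 0.108 0.153]
tips 967 c 615 129 wh 439 130 ang 18.2 z [0.059 0.064 0.073]
rack 476 c 610 -61 wh 361 132 ang 1.8 z [0.068 0.08  0.085]
scene handle 0
ice 49 [ 0.583 -0.142  0.077] 1.169
ice 70 [ 0.629 -0.076  0.04 ] 0.046
ice 61 [ 0.628 -0.114  0.04 ] 0.046
ice 71 [ 0.591 -0.036  0.041] 0.047
ice 70 [ 0.588 -0.074  0.056] 1.169
ice 67 [ 0.59  -0.112  0.04 ] 0.045
ice 71 [ 0.555 -0.035  0.04 ] 0.045
ice 72 [ 0.553 -0.072  0.04 ] 0.045
ice 68 [ 0.552 -0.109  0.04 ] 0.045
```

```bash
python3 - <<'E'
from h import *
D=np.load('pics/top.npz');P=D['P'];c=D['c'];Z=P[...,2]
S=np.load('pics/scene.npz');Q=S['P'];cs=S['c']
sub=Q[135:185,385:408];print('scene valid',(sub[...,2]<.6).mean())
for v in range(138,186,5):
    d=[(u,cs[v,u].max(),*Q[v,u].round(3)) for u in range(385,410) if cs[v,u].max()<60]
    d=np.array(d); 
    if len(d):print(v,d[0,0],d[-1,0],np.median(d[:,2:],0))
m=np.zeros(Z.shape,bool);m[235:280,140:182]=1
for a,b in((.085,.108),(.12,.19),(.19,.24)):
    k=m&(Z>a)&(Z<b)
    if k.any():
        p=P[k];print(a,b,k.sum(),p.min(0).round(3),p.max(0).round(3),p.mean(0).round(3)); vv,uu=np.where(k);print(uu.min(),uu.max(),vv.min(),vv.max())
k=m&(Z>.078)&(Z<.108)&(c.max(-1)>130)
p=P[k];
import sys
y=np.percentile(p[:,1],[5,95])
R=cv2.minAreaRect((p[:,:2]*1000).astype(np.float32));print(R,cv2.boxPoints(R))
# +-y wall z
ax=np.radians(R[2]);d=np.array([np.cos(ax),np.sin(ax)]);s=(p[:,:2]-np.array(R[0])/1000)@d
for lo,hi in((-.035,-.02),(.02,.035)):
    j=(s>lo)&(s<hi);print('wall along',d.round(2),lo,j.sum(),np.median(p[j,2]))
# tray, cleaner
k=np.zeros(Z.shape,bool);k[175:226,105:195]=1;k&=(c.max(-1)<125)&(Z<.05)
k=cv2.morphologyEx(k.astype(np.uint8),cv2.MORPH_OPEN,np.ones((3,3)))>0
R=cv2.minAreaRect((P[k][:,:2]*1000).astype(np.float32));print('tray',R,np.median(P[k][:,2]))
k=np.zeros(Z.shape,bool);k[160:230,200:315]=1;k&=(Z>.045)&(Z<.06)&(c[...,1].astype(int)-c[...,2]>60)
R=cv2.minAreaRect((P[k][:,:2]*1000).astype(np.float32));print('pan',R)
E
python3 - <<'E'
import cv2
a=cv2.imread('pics/top.png')[225:285,130:190];b=cv2.imread('pics/scene.png')[125:235,350:440]
a=cv2.resize(a,(400,400),interpolation=0);b=cv2.resize(b,(327,400),interpolation=0)
cv2.imwrite('pics/c1.png',cv2.hconcat([a,b]))
E
```

```text
scene valid 0.9956521739130435
143 391.0 400.0 [0.42   0.234  0.2145]
148 391.0 400.0 [0.4215 0.237  0.204 ]
153 391.0 400.0 [0.421 0.24  0.192]
158 392.0 401.0 [0.423 0.245 0.18 ]
163 392.0 401.0 [0.422 0.248 0.166]
168 392.0 401.0 [0.423 0.251 0.155]
173 392.0 401.0 [0.4235 0.254  0.1425]
178 392.0 402.0 [0.4245 0.257  0.13  ]
183 395.0 400.0 [0.4275 0.262  0.1205]
0.085 0.108 198 [0.369 0.24  0.085] [0.466 0.308 0.107] [0.418 0.276 0.096]
143 168 237 272
0.12 0.19 80 [0.384 0.244 0.12 ] [0.444 0.298 0.189] [0.415 0.271 0.127]
144 163 245 267
0.19 0.24 73 [0.4   0.223 0.203] [0.422 0.242 0.223] [0.412 0.232 0.216]
156 164 253 262
((418.003662109375, 276.0992431640625), (58.43201446533203, 92.51156616210938), 81.79561614990234) [[368.05203 253.78317]
 [459.6168  240.58133]
 [467.9553  298.4153 ]
 [376.39053 311.61716]]
wall along [0.14 0.99] -0.035 26 0.0902700616186245
wall along [0.14 0.99] 0.02 38 0.10021258929857609
tray ((581.4699096679688, 320.37567138671875), (109.73853302001953, 245.41644287109375), 4.2630414962768555) 0.004391703416543817
pan ((592.296630859375, -10.580474853515625), (264.86480712890625, 145.50897216796875), 88.21732330322266)
```

View pics/c1.png

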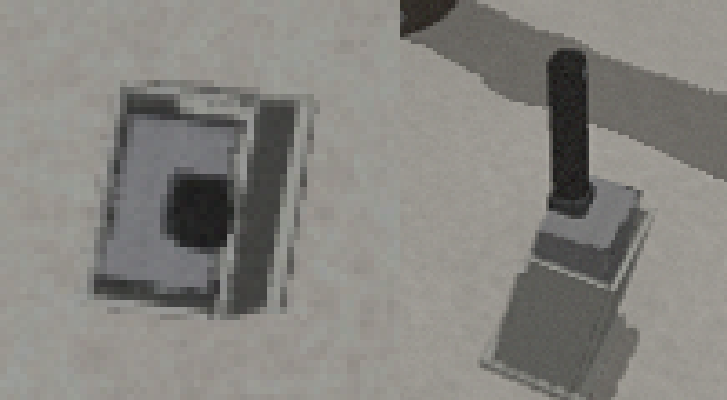

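The crop shows the scoop leaning towards world −y, where the stand's lower wall is, with the handle top at about (197,212) in the crop. The handle measured from both views agrees with the nominal geometry.

```bash
cat >> h.py <<'E'
TH=np.radians(45)
def pose(G,psi,p,th=TH):
    """grip point G, yaw psi(deg), nose-down pitch p(deg) -> TCP pos, R"""
    psi=np.radians(psi);a=np.radians(p)+th
    y=np.array([np.cos(psi),np.sin(psi),0]);f=np.array([np.sin(psi),-np.cos(psi),0])
    z=np.cos(a)*f-np.sin(a)*np.array([0,0,1.])
    R=np.stack([np.cross(y,z),y,z],1)
    return np.array(G)+.019*z,R
def cur():
    s=arm.observe();return np.array(s['position']),Ro.from_rotvec(s['ee_rot']).as_matrix()
def plan(wps,op,start=None,v=1.0):
    """wps: list of (pos,R[,vscale]) ; print rows"""
    p,R=start or cur(); rows=[]
    for w in wps:
        q,S=w[0],w[1];vv=w[2] if len(w)>2 else v
        rv=Ro.from_matrix(R.T@S).as_rotvec()
        n=int(np.ceil(max(np.linalg.norm(q-p)/(.0245*vv),np.linalg.norm(rv)/(.098*vv),1)))
        for i in range(n):
            m=n-i
            d=R.T@(q-p)/m; r=Ro.from_matrix(R.T@S).as_rotvec()/m
            row=[op]+[round(float(x),2) for x in list(d/.025)+list(r/.1)]
            rows.append(row)
            p=p+R@np.array(row[1:4])*.025; R=R@Ro.from_rotvec(np.array(row[4:])*.1).as_matrix()
    for i in range(0,len(rows),8): print(str(rows[i:i+8]).replace(' ',''))
    print(len(rows),'rows')
    return p,R
E
python3 - <<'E'
from h import *
G=np.array([.412,.2435,.178]);q,R=pose(G,-8.2,93.5)
print(R[:,2])
p0,R0=cur()
t1,Rt=pose([.36,.30,.42],30,45);
plan([(np.array([.29,.40,.36]),Ro.from_rotvec([0,0,-.6]).as_matrix()@R0),(q-.10*R[:,2]+[0,-.02,.05],R),(q-.08*R[:,2],R)],1.0)
E
```

```text
[ 0.10682276  0.74129857 -0.66262005]
[[1.0,-0.54,-0.6,-0.53,0.0,0.0,0.6],[1.0,-0.57,-0.56,-0.54,0.0,0.0,0.6],[1.0,-0.61,-0.53,-0.53,0.0,0.0,0.6],[1.0,-0.64,-0.49,-0.54,0.0,0.0,0.6],[1.0,-0.67,-0.45,-0.53,0.0,0.0,0.6],[1.0,-0.69,-0.41,-0.54,0.0,0.0,0.6],[1.0,-0.71,-0.37,-0.53,0.0,0.0,0.6],[1.0,-0.74,-0.33,-0.54,0.0,0.0,0.6]]
[[1.0,-0.75,-0.28,-0.53,0.0,0.0,0.6],[1.0,-0.77,-0.24,-0.54,0.0,0.01,0.6],[1.0,-0.86,-0.15,0.26,-0.27,0.67,0.6],[1.0,-0.88,-0.1,0.2,-0.27,0.67,0.6],[1.0,-0.9,-0.06,0.14,-0.27,0.67,0.6],[1.0,-0.91,-0.0,0.08,-0.27,0.67,0.6],[1.0,-0.91,0.05,0.01,-0.27,0.67,0.59],[1.0,-0.91,0.1,-0.04,-0.27,0.67,0.6]]
[[1.0,-0.89,0.16,-0.1,-0.27,0.67,0.59],[1.0,-0.87,0.22,-0.16,-0.27,0.67,0.6],[1.0,-0.85,0.27,-0.21,-0.27,0.67,0.59],[1.0,-0.82,0.33,-0.25,-0.27,0.67,0.6],[1.0,-0.77,0.38,-0.3,-0.27,0.67,0.6],[1.0,-0.73,0.44,-0.33,-0.26,0.67,0.59],[1.0,-0.32,-0.04,0.9,0.0,0.0,0.0],[1.0,-0.33,-0.04,0.91,0.0,0.0,0.0]]
[[1.0,-0.32,-0.03,0.9,0.0,0.0,0.0]]
25 rows
```

Call:
carry_out:
  commands:
    - [1.0,-0.54,-0.6,-0.53,0.0,0.0,0.6]
    - [1.0,-0.57,-0.56,-0.54,0.0,0.0,0.6]
    - [1.0,-0.61,-0.53,-0.53,0.0,0.0,0.6]
    - [1.0,-0.64,-0.49,-0.54,0.0,0.0,0.6]
    - [1.0,-0.67,-0.45,-0.53,0.0,0.0,0.6]
    - [1.0,-0.69,-0.41,-0.54,0.0,0.0,0.6]
    - [1.0,-0.71,-0.37,-0.53,0.0,0.0,0.6]
    - [1.0,-0.74,-0.33,-0.54,0.0,0.0,0.6]
  squeeze: 60

```text
clock: 0.9
position: [0.2752, 0.4366, 0.3339]
ee_rot: [-1.271, -2.873, 0.001]
force: [-0.3, -0.1, 0.2]
width: 1.0
gripper_force: 0.0
```

Call:
carry_out:
  commands:
    - [1.0,-0.75,-0.28,-0.53,0.0,0.0,0.6]
    - [1.0,-0.77,-0.24,-0.54,0.0,0.01,0.6]
    - [1.0,-0.86,-0.15,0.26,-0.27,0.67,0.6]
    - [1.0,-0.88,-0.1,0.2,-0.27,0.67,0.6]
    - [1.0,-0.9,-0.06,0.14,-0.27,0.67,0.6]
    - [1.0,-0.91,-0.0,0.08,-0.27,0.67,0.6]
    - [1.0,-0.91,0.05,0.01,-0.27,0.67,0.59]
    - [1.0,-0.91,0.1,-0.04,-0.27,0.67,0.6]

```text
clock: 1.7
position: [0.3472, 0.2809, 0.3213]
ee_rot: [-1.728, -2.228, -0.473]
force: [-0.2, 0.2, -0.5]
width: 1.002
gripper_force: 0.0
```

Call:
carry_out:
  commands:
    - [1.0,-0.89,0.16,-0.1,-0.27,0.67,0.59]
    - [1.0,-0.87,0.22,-0.16,-0.27,0.67,0.6]
    - [1.0,-0.85,0.27,-0.21,-0.27,0.67,0.59]
    - [1.0,-0.82,0.33,-0.25,-0.27,0.67,0.6]
    - [1.0,-0.77,0.38,-0.3,-0.27,0.67,0.6]
    - [1.0,-0.73,0.44,-0.33,-0.26,0.67,0.59]

```text
clock: 2.3
position: [0.4042, 0.1629, 0.2828]
ee_rot: [-1.858, -1.605, -0.845]
force: [-1.3, -0.2, -1.9]
width: 0.995
gripper_force: 0.0
```

```bash
python3 - <<'E'
from h import *
G=np.array([.412,.2435,.178]);q,R=pose(G,-8.2,93.5)
s=arm.observe();print(s['clock'],s['position'],s['joints'].round(2),s['force'].round(1))
p,R0=cur();print('tgt',q-.10*R[:,2]+[0,-.02,.05], 'ang err',Ro.from_matrix(R0.T@R).as_rotvec().round(3))
plan([(q-.07*R[:,2],R)],1.0)
E
```

```text
2.3 [0.40421639 0.16287671 0.28276116] [-0.61  0.14  0.88  2.26 -1.04  1.22  0.74] [-1.3 -0.2 -1.9]
tgt [0.40334736 0.16345482 0.28167222] ang err [ 0.004 -0.006 -0.001]
[[1.0,-0.25,-0.04,0.79,0.01,-0.01,-0.0],[1.0,-0.25,-0.04,0.79,0.01,-0.02,-0.0],[1.0,-0.25,-0.04,0.79,0.01,-0.01,-0.0],[1.0,-0.26,-0.04,0.79,0.01,-0.02,-0.01]]
4 rows
```

Call:
carry_out:
  commands:
    - [1.0,-0.25,-0.04,0.79,0.01,-0.01,0]
    - [1.0,-0.25,-0.04,0.79,0.01,-0.02,0]
    - [1.0,-0.25,-0.04,0.79,0.01,-0.01,0]
    - [1.0,-0.26,-0.04,0.79,0.01,-0.02,0]

```text
clock: 2.7
position: [0.4057, 0.2065, 0.21]
ee_rot: [-1.86, -1.612, -0.83]
force: [0.9, 0.6, -0.6]
width: 1.0
gripper_force: 0.0
```

```bash
python3 - <<'E'
from h import *
im=arm.get_image('wrist');P=cloud(im);save(im,'w1');c=im['pixels']
k=(im['range_z']>0.02)&(c.max(-1)<60)&(abs(P[...,0]-.412)<.06)&(P[...,1]>.21)&(P[...,1]<.28)&(P[...,2]>.13)&(P[...,2]<.23)
print(k.sum())
for z in np.arange(.13,.225,.01):
    q=P[k&(abs(P[...,2]-z)<.005)]
    if len(q)>3:
        print(z.round(3),len(q),np.percentile(q[:,0],[2,50,98]).round(4),np.percentile(q[:,1],[2,50,98]).round(4))
E
```

```text
1988
0.13 24 [0.4008 0.41   0.4196] [0.2434 0.2444 0.2495]
0.14 53 [0.4008 0.4102 0.4208] [0.2406 0.2426 0.2468]
0.15 58 [0.4006 0.4101 0.4198] [0.2379 0.2399 0.2432]
0.16 77 [0.4    0.4092 0.4198] [0.2351 0.2371 0.242 ]
0.17 75 [0.3997 0.4089 0.4186] [0.2323 0.2342 0.2384]
0.18 90 [0.3995 0.4086 0.4188] [0.2297 0.2316 0.2361]
0.19 103 [0.3989 0.4081 0.4185] [0.2271 0.2288 0.2336]
0.2 117 [0.3982 0.4076 0.4181] [0.2241 0.226  0.2308]
0.21 1094 [0.3588 0.4075 0.4185] [0.2121 0.229  0.2407]
0.22 296 [0.3568 0.4051 0.4151] [0.2105 0.2336 0.2396]
```

View pics/w1.png

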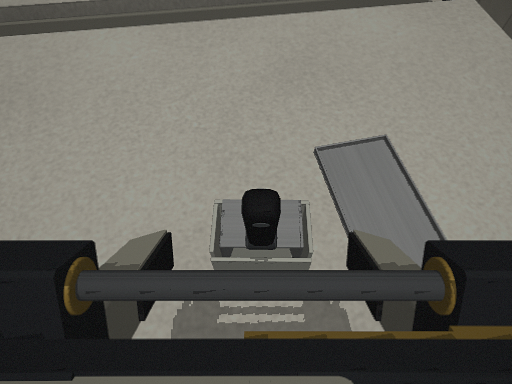

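The wrist view shows the handle at (262,220), about midway between the fingers, and the range data put the grip point within 3 mm of the plan.

```bash
python3 - <<'E'
from h import *
G=np.array([.4095,.242,.178]);q,R=pose(G,-8.2,93.5)
plan([(q,R)],1.0)
E
```

```text
[[1.0,0.01,0.01,0.86,-0.02,0.02,-0.0],[1.0,0.01,0.01,0.86,-0.02,0.02,-0.0],[1.0,0.01,0.0,0.86,-0.03,0.02,-0.01]]
3 rows
```

Call:
carry_out:
  commands:
    - [1.0,0.01,0.01,0.86,-0.02,0.02,0]
    - [1.0,0.01,0.01,0.86,-0.02,0.02,0]
    - [1.0,0.01,0.0,0.86,-0.03,0.02,0]
    - [1.0,0,0,0,0,0,0]
    - [0,0,0,0,0,0,0]
    - [0,0,0,0,0,0,0]
    - [0,0,0,0,0,0,0]
    - [0,0,0,0,0,0,0]
  squeeze: 60

```text
clock: 3.55
position: [0.4076, 0.2276, 0.176]
ee_rot: [-1.865, -1.603, -0.803]
force: [0.1, -0.5, 0.4]
width: 0.7
gripper_force: 0.0
```

Call:
carry_out:
  commands:
    - [0,0,0,0,0,0,0]
    - [0,0,0,0,0,0,0]
    - [0,0,0,0,0,0,0]

```text
clock: 3.85
position: [0.4075, 0.2277, 0.1758]
ee_rot: [-1.865, -1.602, -0.803]
force: [0.9, 0.3, -0.4]
width: 0.441
gripper_force: 0.0
```

```bash
python3 - <<'E'
from h import *
p,R=cur();s=arm.observe();print(s['clock'],s['force'].round(1),s['ft_torque'].round(2))
q,Rt=pose([.4095,.242,.178],-8.2,93.5);print(p-q,Ro.from_matrix(R.T@Rt).as_rotvec())
up=np.array([-.061*.143,-.061*.99,.998])
a=p+.06*up;b=p+.135*up
Gb=b-.019*R[:,2];print('G',Gb)
print(Gb)
plan([(a,R,.5),(b,R,.8)],0.0)
E
```

```text
3.85 [ 0.9  0.3 -0.4] [-0.95  0.22 -0.01]
[-0.00406894 -0.02837108  0.01043313] [-0.01840053  0.01234676 -0.0162004 ]
G [0.40462372 0.20558158 0.32333359]
[0.40462372 0.20558158 0.32333359]
[[0.0,0.34,-0.01,-0.34,0.0,0.0,0.0],[0.0,0.33,-0.01,-0.34,0.0,0.0,0.0],[0.0,0.34,-0.01,-0.35,0.0,0.0,0.0],[0.0,0.33,-0.01,-0.34,0.0,0.0,0.0],[0.0,0.34,-0.02,-0.35,0.0,0.0,0.0],[0.0,0.52,-0.02,-0.54,0.0,0.0,0.0],[0.0,0.52,-0.02,-0.53,0.0,0.0,0.0],[0.0,0.52,-0.02,-0.54,0.0,0.0,0.0]]
[[0.0,0.53,-0.01,-0.53,0.0,0.0,0.0]]
9 rows
```

```bash
python3 - <<'E'
from h import *
s=arm.observe();print(s['joints'].round(3),s['width'],s['joint_efforts'].round(1))
E
```

```text
[-0.298  0.324  0.34   2.357 -1.315  0.983  0.943] 0.4411231362400243 [ -0.2 -42.2   1.8 -16.3  -2.2   3.9  -0. ]
```

```bash
cat > kin.py <<'E'
from h import *
import itertools
from scipy.optimize import least_squares
Z=lambda a:Ro.from_euler('z',a).as_matrix()
Y=lambda a:Ro.from_euler('y',a).as_matrix()
def fk(q,pr,s,full=False):
    d1,d3,d5,d7,a3,a4,a6,o1,o7=pr
    ax=[Z,Y,Z,Y,Z,Y,Z];L=[(0,0,d1),(0,0,0),(a3,0,d3),(a4,0,0),(0,0,d5),(a6,0,0),(0,0,d7)]
    R=np.eye(3);p=np.zeros(3);off=[o1,0,0,0,0,0,o7];pts=[p]
    for i in range(7):
        R=R@ax[i](s[i]*q[i]+off[i]);p=p+R@np.array(L[i]);pts.append(p)
    return (p,R,pts) if full else (p,R)
def fit(data):
    best=None
    for s in itertools.product([1,-1],repeat=4):
        s=(s[0],1,s[1],1,s[2],1,s[3])
        def f(pr):
            e=[]
            for q,p,R in data:
                a,b=fk(q,pr,s);e+=list((a-p)*5)+list(Ro.from_matrix(b.T@R).as_rotvec())
            return e
        for o7 in(0,1.57,3.14,-1.57):
            r=least_squares(f,[.3,.4,.4,.2,0,0,0,0,o7])
            if best is None or r.cost<best[0]:best=(r.cost,r.x,s)
    return best
E
python3 - <<'E'
from kin import *
import json
rv=lambda v:Ro.from_rotvec(v).as_matrix()
s=arm.observe()
data=[([-1.32261214,.43522146,.02497307,1.57411446,-.01160062,1.1340081,-.07508557],np.array([.2146456,.58642558,.22593922]),rv([-5.48252255e-01,-3.09324420,2.5e-3])),
([-.61,.14,.88,2.26,-1.04,1.22,.74],np.array([.4042,.1629,.2828]),rv([-1.858,-1.605,-.845])),
(list(s['joints']),np.array(s['position']),rv(s['ee_rot']))]
b=fit(data);print(b[0],b[1].round(3),b[2]);json.dump([list(b[1]),list(b[2])],open('kin.json','w'))
for q,p,R in data:
    a,c=fk(q,b[1],b[2]);print((a-p).round(4),Ro.from_matrix(c.T@R).as_rotvec().round(3))
E
```

```text
0.00392617176096803 [ 0.315  0.529  0.407  0.368  0.018  0.023 -0.026 -0.075  1.514] (-1, 1, -1, 1, -1, 1, -1)
[-0.0055  0.0019  0.0003] [-0.    -0.    -0.019]
[ 0.0004 -0.0009 -0.0028] [0.054 0.008 0.013]
[0.0002 0.001  0.0025] [ 0.056 -0.     0.006]
```

```bash
python3 - <<'E'
s=open('kin.py').read()
s=s.replace("a6,o1,o7=pr","a6,o1,o7,o3,o5=pr").replace("[o1,0,0,0,0,0,o7]","[o1,0,o3,0,o5,0,o7]").replace("0,0,0,0,o7])","0,0,0,0,o7,0,0])").replace("for s in itertools.product([1,-1],repeat=4):","for s in [(-1,-1,-1,-1)]:").replace("return e\n","return e+list(np.array(pr[4:7])*.05)\n")
s+='''
lo=np.array([-2.62,-.44,-1.27,.08,-1.32,.12,-2.74]);hi=np.array([2.62,2.09,1.32,2.57,4.46,2,2.74])
def ik(p,R,pr,s,n=20,seed=0,q0=None):
    """best margin solution"""
    g=np.random.default_rng(seed);out=[]
    for i in range(n):
        x0=q0 if q0 is not None and i==0 else g.uniform(lo+.05,hi-.05)
        def f(q):
            a,b=fk(q,pr,s);return np.r_[(a-p)*5,Ro.from_matrix(b.T@R).as_rotvec()]
        r=least_squares(f,x0,bounds=(lo,hi))
        if r.cost<1e-6: out.append((np.minimum(r.x-lo,hi-r.x).min(),r.x))
    return max(out,key=lambda t:t[0]) if out else None
'''
open('kin.py','w').write(s)
E
python3 - <<'E'
from kin import *
import json
rv=lambda v:Ro.from_rotvec(v).as_matrix()
s=arm.observe()
data=[([-1.32261214,.43522146,.02497307,1.57411446,-.01160062,1.1340081,-.07508557],np.array([.2146456,.58642558,.22593922]),rv([-5.48252255e-01,-3.09324420,2.5e-3])),
([-.61,.14,.88,2.26,-1.04,1.22,.74],np.array([.4042,.1629,.2828]),rv([-1.858,-1.605,-.845])),
(list(s['joints']),np.array(s['position']),rv(s['ee_rot']))]
b=fit(data);print(b[0],b[1].round(3),b[2]);json.dump([b[1].tolist(),list(b[2])],open('kin.json','w'))
pr,sg=b[1],b[2]
for q,p,R in data:
    a,c=fk(q,pr,sg);print((a-p).round(4),Ro.from_matrix(c.T@R).as_rotvec().round(3))
def t(n,G,psi,p,th):
    q,R=pose(G,psi,p,np.radians(th));r=ik(q,R,pr,sg);print(n,th,None if r is None else (round(r[0],2),r[1].round(2)))
for th in(25,35,45,55):t('pick',[.4095,.242,.178],-8.2,93.5,th)
for th in (45,60):
    t('scoop0',[.571,.15,.08],-1.8,10,th);t('scoop1',[.571,.048,.062],-1.8,0,th)
    t('pour0',[.467,-.15,.2],0,-10,th);t('pour',[.467,-.25,.28],0,70,th);t('tray',[.58,.44,.055],4.3,0,th);t('tray180',[.58,.2,.055],184.3,0,th)
E
```

```text
0.0015272164976593515 [ 0.323  0.511  0.374  0.376  0.035  0.012 -0.044 -0.125  1.538  0.065
 -0.04 ] (-1, 1, -1, 1, -1, 1, -1)
[-0.0018  0.0006  0.0007] [ 0.     0.008 -0.015]
[-0.0002 -0.0018 -0.0053] [0.012 0.027 0.008]
[0.0011 0.002  0.0046] [ 0.014 -0.001  0.007]
pick 25 (np.float64(0.28), array([-0.68,  0.25,  0.4 ,  2.29, -1.02,  0.67,  0.39]))
pick 35 (np.float64(0.21), array([ 0.39,  0.37, -0.72,  2.36, -1.01,  0.45,  0.49]))
pick 45 (np.float64(0.16), array([ 0.64,  0.56, -0.95,  2.39, -1.16,  0.38,  0.75]))
pick 55 (np.float64(0.1), array([ 0.79,  0.81, -1.08,  2.42, -1.22,  0.31,  0.95]))
scoop0 45 (np.float64(0.88), array([-0.89,  0.8 ,  0.4 ,  1.59,  0.28,  1.12, -0.74]))
scoop1 45 (np.float64(0.9), array([-0.77,  0.85,  0.34,  1.67,  0.51,  1.1 , -0.86]))
pour0 45 (np.float64(0.49), array([ 0.01,  0.54, -0.47,  2.08,  1.1 ,  1.42, -1.14]))
pour 45 (np.float64(0.59), array([ 0.98,  0.46, -0.49,  1.58, -0.17,  1.41,  0.57]))
tray 45 (np.float64(0.17), array([-1.15,  1.29,  0.49,  0.6 ,  0.12,  1.83, -0.74]))
tray180 45 (np.float64(0.36), array([ 0.04,  0.8 , -0.09,  1.82, -0.96,  0.9 , -2.33]))
scoop0 60 (np.float64(0.87), array([-0.26,  0.71, -0.35,  1.7 ,  0.62,  1.08, -0.95]))
scoop1 60 (np.float64(0.82), array([-0.12,  0.77, -0.44,  1.75,  0.86,  1.18, -1.06]))
pour0 60 (np.float64(0.49), array([ 0.4 ,  0.48, -0.78,  2.08,  1.03,  1.3 , -0.97]))
pour 60 (np.float64(0.42), array([ 1.06,  0.61, -0.53,  1.46, -0.27,  1.58,  0.62]))
tray 60 (np.float64(0.51), array([-1.13,  1.09,  0.47,  0.95,  0.  ,  1.49, -0.72]))
tray180 60 (np.float64(0.27), array([-0.44,  0.73,  0.41,  1.83, -1.05,  0.93, -2.4 ]))
```

Call:
carry_out:
  commands:
    - [1,0,0,0,0,0,0]
    - [1,0,0,0,0,0,0]
    - [1,0,0,0,0,0,0]
    - [1,0,0,0.2,0,0,0]
    - [1,0,0,0.2,0,0,0]

```text
clock: 4.35
position: [0.4084, 0.2353, 0.169]
ee_rot: [-1.865, -1.603, -0.803]
force: [-0.3, -0.2, -0.8]
width: 0.825
gripper_force: 0.0
```

```bash
python3 - <<'E'
from h import *
G=np.array([.4095,.242,.178]);q,R=pose(G,-8.2,93.5)
s=arm.observe();p,R0=cur();print(s['joints'].round(3),s['width'],p-q,Ro.from_matrix(R0.T@R).as_rotvec().round(3))
import json
from kin import *
pr,sg=json.load(open('kin.json'))
def t(n,G,psi,p,th):
    q,R=pose(G,psi,p,np.radians(th));r=ik(q,R,pr,sg);print(n,th,psi,None if r is None else (round(r[0],2),r[1].round(2)))
for th in(32,38,45):
  for ps in(170,177,0,15):t('tray',[.58,.2 if ps>90 else .44,.055],ps,0,th)
  t('scoop1',[.571,.048,.062],-1.8,5,th);t('pourpre',[.467,-.15,.2],0,-10,th)
E
```

```text
[-0.092  0.33   0.06   2.346 -1.315  0.879  0.919] 0.8250191823239404 [-0.00312885 -0.02083154  0.00360296] [-0.018  0.013 -0.016]
tray 32 170 (np.float64(0.31), array([ 0.52,  1.  , -0.64,  1.98, -1.01,  0.53, -2.25]))
tray 32 177 (np.float64(0.38), array([ 0.41,  0.96, -0.48,  1.88, -0.94,  0.75, -2.27]))
tray 32 0 None
tray 32 15 (np.float64(0.16), array([-1.28,  1.39,  0.67,  0.59,  0.18,  1.84, -0.61]))
scoop1 32 -1.8 (np.float64(0.82), array([-0.89,  0.94,  0.46,  1.61,  0.48,  1.18, -0.85]))
pourpre 32 0 (np.float64(0.5), array([-0.35,  0.64, -0.1 ,  2.07,  1.09,  1.45, -1.22]))
tray 38 170 (np.float64(0.3), array([ 0.42,  0.91, -0.57,  1.99, -1.02,  0.52, -2.31]))
tray 38 177 (np.float64(0.38), array([ 0.33,  0.89, -0.43,  1.9 , -0.94,  0.7 , -2.33]))
tray 38 0 None
tray 38 15 (np.float64(0.28), array([-1.32,  1.33,  0.76,  0.72,  0.03,  1.72, -0.58]))
scoop1 38 -1.8 (np.float64(0.89), array([-0.84,  0.88,  0.43,  1.66,  0.46,  1.1 , -0.83]))
pourpre 38 0 (np.float64(0.49), array([-0.29,  0.57, -0.14,  2.08,  1.07,  1.38, -1.16]))
tray 45 170 (np.float64(0.32), array([ 0.29,  0.81, -0.46,  1.99, -1.  ,  0.51, -2.41]))
tray 45 177 (np.float64(0.33), array([ 0.2 ,  0.8 , -0.32,  1.91, -0.93,  0.68, -2.41]))
tray 45 0 (np.float64(0.06), array([-1.11,  1.34,  0.49,  0.47,  0.1 ,  1.94, -0.78]))
tray 45 15 (np.float64(0.41), array([-1.32,  1.25,  0.75,  0.85, -0.02,  1.59, -0.56]))
scoop1 45 -1.8 (np.float64(0.87), array([-0.59,  0.78,  0.11,  1.7 ,  0.62,  1.11, -0.93]))
pourpre 45 0 (np.float64(0.49), array([ 0.01,  0.54, -0.47,  2.08,  1.1 ,  1.42, -1.14]))
```

```bash
python3 - <<'E'
from h import *
G=np.array([.4095,.242,.178]);q,R=pose(G,-8.2,93.5)
plan([(q,R,.2)],1.0)
E
```

```text
[[1.0,0.09,0.0,0.14,-0.04,0.03,-0.03],[1.0,0.09,0.0,0.15,-0.04,0.02,-0.03],[1.0,0.09,0.0,0.14,-0.03,0.03,-0.03],[1.0,0.09,0.0,0.15,-0.04,0.02,-0.03],[1.0,0.1,0.01,0.14,-0.03,0.03,-0.04]]
5 rows
```

Call:
carry_out:
  commands:
    - [1.0,0.09,0.0,0.14,-0.04,0.03,-0.03]
    - [1.0,0.09,0.0,0.15,-0.04,0.02,-0.03]
    - [1.0,0.09,0.0,0.14,-0.03,0.03,-0.03]
    - [1.0,0.09,0.0,0.15,-0.04,0.02,-0.03]
    - [1.0,0.1,0.01,0.14,-0.03,0.03,-0.04]

```text
clock: 4.85
position: [0.4117, 0.2557, 0.1658]
ee_rot: [-1.858, -1.608, -0.838]
force: [-0.1, -0.3, -1.5]
width: 0.998
gripper_force: 0.0
```

```bash
python3 - <<'E'
from h import *
G=np.array([.4095,.242,.178]);q,R=pose(G,-8.2,93.5)
s=arm.observe();p,R0=cur();print(s['joints'].round(3),s['width'],p-q,Ro.from_matrix(R0.T@R).as_rotvec().round(3))
plan([(q,R,.15)],1.0)
E
```

```text
[ 0.287  0.379 -0.462  2.33  -1.314  0.668  0.887] 0.9984382896139076 [ 0.00019305 -0.00035123  0.00037449] [ 0.001 -0.001 -0.001]
[[1.0,-0.0,-0.01,0.02,0.01,-0.01,-0.01]]
1 rows
```

On the spot. Now close.

Call:
carry_out:
  commands:
    - [0,0,0,0,0,0,0]
    - [0,0,0,0,0,0,0]
    - [0,0,0,0,0,0,0]
    - [0,0,0,0,0,0,0]
    - [0,0,0,0,0,0,0]
    - [0,0,0,0,0,0,0]
    - [0,0,0,0,0,0,0]
    - [0,0,0,0,0,0,0]
  squeeze: 60

```text
clock: 5.65
position: [0.4116, 0.2558, 0.1657]
ee_rot: [-1.858, -1.609, -0.837]
force: [-0.1, 0.2, -0.1]
width: 0.357
gripper_force: 0.0
```

Call:
carry_out:
  commands:
    - [0,0,0,0,0,0,0]
    - [0,0,0,0,0,0,0]
    - [0,0,0,0,0,0,0]
    - [0,0,0,0,0,0,0]

```text
clock: 6.05
position: [0.4117, 0.2558, 0.1657]
ee_rot: [-1.858, -1.609, -0.838]
force: [1.5, 1.6, -2.8]
width: 0.239
gripper_force: 59.9
```

```bash
python3 - <<'E'
from h import *
p,R=cur();s=arm.observe();print(s['force'].round(1),s['joints'].round(2))
up=np.array([-.061*.143,-.061*.99,.998])
plan([(p+.06*up,R,.4),(p+.14*up,R,.6)],0.0)
E
```

```text
[ 1.5  1.6 -2.8] [ 0.28  0.38 -0.46  2.33 -1.31  0.67  0.89]
[[0.0,0.24,-0.0,-0.24,0.0,0.0,0.0],[0.0,0.24,-0.0,-0.24,0.0,0.0,0.0],[0.0,0.24,-0.0,-0.24,0.0,0.0,0.0],[0.0,0.24,-0.0,-0.24,0.0,0.0,0.0],[0.0,0.25,-0.0,-0.25,0.0,0.0,0.0],[0.0,0.24,-0.0,-0.24,0.0,0.0,0.0],[0.0,0.25,-0.0,-0.25,0.0,0.0,0.0],[0.0,0.38,-0.0,-0.38,0.0,0.0,0.0]]
[[0.0,0.38,-0.0,-0.38,0.0,0.0,0.0],[0.0,0.38,-0.0,-0.37,0.0,0.0,0.0],[0.0,0.37,-0.0,-0.38,0.0,0.0,0.0],[0.0,0.38,-0.0,-0.37,0.0,0.0,0.0],[0.0,0.37,-0.0,-0.38,0.0,0.0,0.0]]
13 rows
```

Call:
carry_out:
  commands:
    - [0,0.24,0,-0.24,0,0,0]
    - [0,0.24,0,-0.24,0,0,0]
    - [0,0.24,0,-0.24,0,0,0]
    - [0,0.24,0,-0.24,0,0,0]
    - [0,0.25,0,-0.25,0,0,0]
    - [0,0.24,0,-0.24,0,0,0]
    - [0,0.25,0,-0.25,0,0,0]
    - [0,0.38,0,-0.38,0,0,0]

```text
clock: 6.85
position: [0.4104, 0.2511, 0.2391]
ee_rot: [-1.858, -1.608, -0.836]
force: [0.1, -0.4, -2.8]
width: 0.237
gripper_force: 59.9
```

Call:
carry_out:
  commands:
    - [0,0.38,0,-0.38,0,0,0]
    - [0,0.38,0,-0.37,0,0,0]
    - [0,0.37,0,-0.38,0,0,0]
    - [0,0.38,0,-0.37,0,0,0]
    - [0,0.37,0,-0.38,0,0,0]

```text
clock: 7.35
position: [0.4099, 0.2471, 0.306]
ee_rot: [-1.858, -1.609, -0.836]
force: [-1.0, -0.5, -3.1]
width: 0.238
gripper_force: 59.9
```

```bash
python3 - <<'E'
from h import *
p,R=cur();s=arm.observe();print(s['clock'],s['force'].round(1),s['joints'].round(2),s['gripper_force'],p-.019*R[:,2])
# next: over pan, pitch 45 then pitch 7
G1=[.50,.215,.33];G2=[.571,.17,.24]
e=plan([(*pose(G1,-5,60),.9),(*pose(G2,-1.8,8),.9)],0.0)
import json
from kin import *
pr,sg=json.load(open('kin.json'))
a,b=fk(s['joints'],pr,sg);print((a-p).round(3),Ro.from_matrix(b.T@R).as_rotvec().round(3))
E
```

```text
7.35 [-1.  -0.5 -3.1] [ 0.3   0.1  -0.39  2.17 -1.03  0.96  0.44] 59.89255249500275 [0.40786673 0.23304306 0.3185513 ]
[[0.0,-0.03,0.53,-0.08,0.04,-0.84,-0.07],[0.0,-0.04,0.53,-0.08,0.04,-0.83,-0.07],[0.0,-0.05,0.53,-0.08,0.04,-0.84,-0.07],[0.0,-0.06,0.54,-0.08,0.04,-0.83,-0.07],[0.0,-0.07,0.53,-0.07,0.04,-0.84,-0.07],[0.0,-0.08,0.53,-0.07,0.05,-0.83,-0.07],[0.0,-0.09,0.54,-0.07,0.04,-0.84,-0.07],[0.0,-0.27,0.27,0.25,-0.01,-0.82,-0.05]]
[[0.0,-0.25,0.27,0.28,-0.01,-0.83,-0.05],[0.0,-0.23,0.27,0.3,-0.01,-0.82,-0.05],[0.0,-0.21,0.27,0.31,-0.01,-0.83,-0.05],[0.0,-0.18,0.27,0.33,-0.01,-0.82,-0.05],[0.0,-0.16,0.27,0.35,-0.01,-0.83,-0.05],[0.0,-0.13,0.26,0.36,-0.01,-0.82,-0.05],[0.0,-0.1,0.26,0.37,-0.01,-0.83,-0.05],[0.0,-0.07,0.27,0.37,-0.01,-0.82,-0.05]]
[[0.0,-0.05,0.26,0.38,-0.01,-0.83,-0.06],[0.0,-0.01,0.27,0.38,-0.01,-0.82,-0.05]]
18 rows
[0.04  0.005 0.006] [0.031 0.024 0.017]
```

Call:
carry_out:
  commands:
    - [0,-0.03,0.53,-0.08,0.04,-0.84,-0.07]
    - [0,-0.04,0.53,-0.08,0.04,-0.83,-0.07]
    - [0,-0.05,0.53,-0.08,0.04,-0.84,-0.07]
    - [0,-0.06,0.54,-0.08,0.04,-0.83,-0.07]
    - [0,-0.07,0.53,-0.07,0.04,-0.84,-0.07]
    - [0,-0.08,0.53,-0.07,0.05,-0.83,-0.07]
    - [0,-0.09,0.54,-0.07,0.04,-0.84,-0.07]
    - [0,-0.27,0.27,0.25,-0.01,-0.82,-0.05]

```text
clock: 8.15
position: [0.5088, 0.2142, 0.3045]
ee_rot: [-2.222, -2.044, -0.202]
force: [-0.8, 0.0, -3.6]
width: 0.237
gripper_force: 59.9
```

Call:
carry_out:
  commands:
    - [0,-0.25,0.27,0.28,-0.01,-0.83,-0.05]
    - [0,-0.23,0.27,0.3,-0.01,-0.82,-0.05]
    - [0,-0.21,0.27,0.31,-0.01,-0.83,-0.05]
    - [0,-0.18,0.27,0.33,-0.01,-0.82,-0.05]
    - [0,-0.16,0.27,0.35,-0.01,-0.83,-0.05]
    - [0,-0.13,0.26,0.36,-0.01,-0.82,-0.05]
    - [0,-0.1,0.26,0.37,-0.01,-0.83,-0.05]
    - [0,-0.07,0.27,0.37,-0.01,-0.82,-0.05]

```text
clock: 8.95
position: [0.5586, 0.17, 0.2399]
ee_rot: [1.996, 1.91, -0.487]
force: [-0.2, 0.6, -2.3]
width: 0.236
gripper_force: 59.9
```

Call:
carry_out:
  commands:
    - [0,-0.05,0.26,0.38,-0.01,-0.83,-0.06]
    - [0,-0.01,0.27,0.38,-0.01,-0.82,-0.05]
    - [0,0,0,0,0,0,0]
    - [0,0,0,0,0,0,0]

```text
clock: 9.35
position: [0.571, 0.1592, 0.2238]
ee_rot: [1.885, 1.825, -0.629]
force: [-0.5, -0.1, -2.0]
width: 0.237
gripper_force: 59.9
```

```bash
python3 - <<'E'
from h import *
s=arm.observe();p,R=cur();print(s['clock'],s['joints'].round(2),s['force'].round(1))
q,Rt=pose([.571,.17,.24],-1.8,8);print(p-q,Ro.from_matrix(R.T@Rt).as_rotvec().round(3))
G=p-.019*R[:,2]
for n in('top','scene','wrist'):
    im=arm.get_image(n);P=cloud(im);save(im,'h_'+n);np.savez('pics/h_'+n,P=P,c=im['pixels'])
    k=(im['range_z']>0)&(P[...,2]>.12)&(P[...,2]<.25)&(abs(P[...,0]-.571)<.06)&(P[...,1]<.12)&(P[...,1]>-.08)
    q=P[k];print(n,k.sum())
    for y in np.arange(-.05,.12,.02):
        a=q[abs(q[:,1]-y)<.005]
        mid=a[abs(a[:,0]-.571)<.02]
        if len(a)>3:print(y.round(3),len(a),'x',np.percentile(a[:,0],[2,98]).round(4),'zmin/med mid',np.percentile(mid[:,2],[3,50,97]).round(4) if len(mid) else '', 'y min', q[:,1].min().round(4))
a=cv2.hconcat([cv2.imread('pics/h_scene.png')[100:340,150:450],cv2.imread('pics/h_top.png')[120:360,180:380]]);cv2.imwrite('pics/h_c.png',cv2.resize(a,None,fx=1.5,fy=1.5))
E
```

```text
9.35 [-0.54  0.62 -0.2   1.46  0.57  1.57 -0.91] [-0.5 -0.1 -2. ]
[ 0.00031508  0.00065314 -0.00102463] [-0.001 -0.002 -0.   ]
top 1266
0.01 97 x [0.5337 0.6028] zmin/med mid [0.1673 0.1704 0.1735] y min 0.0064
0.03 113 x [0.5341 0.6037] zmin/med mid [0.171  0.1745 0.1775] y min 0.0064
0.05 119 x [0.5347 0.6034] zmin/med mid [0.1748 0.1776 0.1804] y min 0.0064
0.07 114 x [0.5349 0.6049] zmin/med mid [0.1767 0.1795 0.1828] y min 0.0064
0.09 115 x [0.5356 0.6055] zmin/med mid [0.1795 0.1824 0.1865] y min 0.0064
0.11 127 x [0.5364 0.6054] zmin/med mid [0.1814 0.2267 0.2335] y min 0.0064
scene 1791
0.01 81 x [0.5325 0.6042] zmin/med mid [0.1673 0.1699 0.1717] y min 0.0049
0.03 110 x [0.5332 0.6058] zmin/med mid [0.1729 0.1737 0.1744] y min 0.0049
0.05 163 x [0.5343 0.6061] zmin/med mid  y min 0.0049
0.07 190 x [0.5347 0.6064] zmin/med mid  y min 0.0049
0.09 188 x [0.5348 0.607 ] zmin/med mid  y min 0.0049
0.11 248 x [0.538  0.6073] zmin/med mid [0.1879 0.2219 0.232 ] y min 0.0049
wrist 663
0.11 547 x [0.5369 0.6054] zmin/med mid [0.1838 0.1863 0.1894] y min 0.1113
```

View pics/h_c.png

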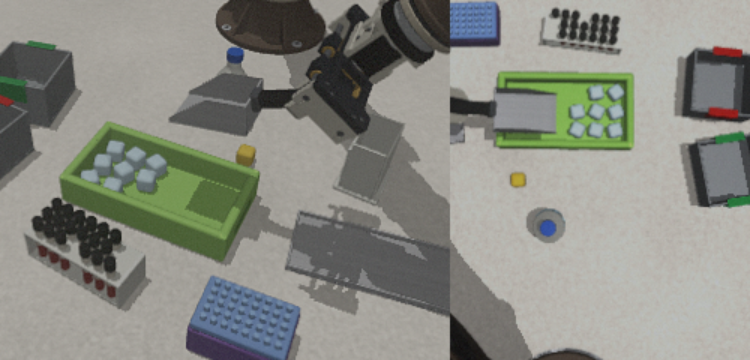

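The crop shows the scoop held open side up, with its lip over the pan at about (557,112) in the right part. The measured lip position and slope match the prediction to about 1 mm, and the pan and cubes are unchanged.

```bash
cat >> h.py <<'E'
def lip(L,psi,p,th=TH):
    """TCP pose that puts the scoop lip at L"""
    a=np.radians(p);f=np.array([np.sin(np.radians(psi)),-np.cos(np.radians(psi)),0]);Z=np.array([0,0,1.])
    xs=np.cos(a)*f-np.sin(a)*Z;zs=np.cos(a)*Z+np.sin(a)*f
    return pose(np.array(L)-.173*xs+.0485*zs,psi,p,th)
def lipnow(th=TH):
    p,R=cur();z=R[:,2];a=np.arctan2(-z[2],np.dot(z,np.cross(R[:,1],[0,0,1])))-th
    y=R[:,1];f=np.cross(y,[0,0,1.]);f/=np.linalg.norm(f)
    xs=np.cos(a)*f-np.sin(a)*np.array([0,0,1]);zs=np.cos(a)*np.array([0,0,1.])+np.sin(a)*f
    return (p-.019*z+.173*xs-.0485*zs).round(4),round(float(np.degrees(a)),2),round(float(np.degrees(np.arctan2(y[1],y[0]))),2)
E
python3 - <<'E'
from h import *
print(lipnow())
lx=lambda y:.5715+(y+.07)*.0314
plan([(*lip([lx(-.01),-.009,.06],-1.8,13),.8),(*lip([lx(-.01),-.009,.014],-1.8,13),.5)],0.0)
E
```

```text
(array([0.5664, 0.0054, 0.1681]), 8.16, -1.93)
[[0.0,0.33,0.06,0.7,0.0,0.17,-0.01],[0.0,0.32,0.05,0.71,0.0,0.17,-0.01],[0.0,0.31,0.06,0.72,0.0,0.17,-0.0],[0.0,0.3,0.05,0.72,0.0,0.17,-0.01],[0.0,0.28,0.06,0.73,0.01,0.16,-0.0],[0.0,0.24,0.0,0.39,-0.0,0.0,-0.0],[0.0,0.25,0.0,0.39,-0.0,0.0,-0.0],[0.0,0.24,0.0,0.39,-0.0,0.0,-0.0]]
[[0.0,0.25,0.0,0.39,-0.0,0.0,-0.0]]
9 rows
```

Call:
carry_out:
  commands:
    - [0,0.33,0.05,0.7,0,0.17,-0.01]
    - [0,0.32,0.04,0.71,0,0.17,-0.01]
    - [0,0.31,0.04,0.72,0,0.17,0]
    - [0,0.3,0.04,0.72,0,0.17,-0.01]
    - [0,0.28,0.05,0.73,0.01,0.16,0]
    - [0,0.24,0,0.39,0,0,0]
    - [0,0.25,0,0.39,0,0,0]
    - [0,0.2,0,0.33,0,0,0]

```text
clock: 10.3
position: [0.5762, 0.1391, 0.096]
ee_rot: [1.936, 1.879, -0.558]
force: [-0.5, -0.5, -2.3]
width: 0.233
gripper_force: 59.9
```

Call:
carry_out:
  commands:
    - [0,0,0,0,0,0,0]
    - [0,0,0,0,0,0,0]

```text
clock: 10.5
position: [0.5761, 0.139, 0.0963]
ee_rot: [1.935, 1.879, -0.56]
force: [0.4, -0.2, -2.5]
width: 0.231
gripper_force: 59.9
```

```bash
python3 - <<'E'
from h import *
print(lipnow(),arm.observe()['force'].round(1))
im=arm.get_image('top');P=cloud(im);save(im,'s0');np.savez('pics/s0',P=P,c=im['pixels'])
k=(im['range_z']>0)&(P[...,2]>.014)&(P[...,2]<.1)&(abs(P[...,0]-.571)<.045)&(P[...,1]<.09)&(P[...,1]>-.015);c=im['pixels'].astype(int);k&=(c[...,1]-c[...,2]<30)
q=P[k]
for y in np.arange(0,.1,.02):
    a=q[abs(q[:,1]-y)<.005];m=a[abs(a[:,0]-.571)<.02];print(y.round(3),np.percentile(a[:,0],[2,98]).round(4),np.median(m[:,2]).round(4))
lx=lambda y:.570+(y+.07)*.0314
plan([(*lip([lx(-.01),-.009,.013],-1.8,13),.2)],0.0)
E
```

```text
(array([ 0.5717, -0.0087,  0.0266]), 12.85, -1.71) [ 0.4 -0.2 -2.5]
0.0 [0.5395 0.6077] 0.0331
0.02 [0.5397 0.6084] 0.0371
0.04 [0.5408 0.6092] 0.0422
0.06 [0.5409 0.6097] 0.0469
0.08 [0.5413 0.6103] 0.0513
[[0.0,0.09,0.0,0.16,-0.0,0.01,0.01],[0.0,0.09,0.01,0.15,-0.0,0.01,0.01],[0.0,0.09,0.0,0.16,-0.0,0.0,0.0]]
3 rows
```

Call:
carry_out:
  commands:
    - [0,0.09,0,0.16,0,0.01,0.01]
    - [0,0.09,0.01,0.15,0,0.01,0.01]
    - [0,0.09,0,0.16,0,0,0]
    - [0,0,0,0,0,0,0]

```text
clock: 10.95
position: [0.576, 0.1377, 0.0819]
ee_rot: [1.938, 1.878, -0.559]
force: [0.6, -0.7, -2.4]
width: 0.236
gripper_force: 59.9
```

```bash
python3 - <<'E'
from h import *
print(lipnow(),arm.observe()['force'].round(1))
lx=lambda y:.570+(y+.07)*.0314
plan([(*lip([lx(-.07),-.065,.0128],-1.8,7),.3),(*lip([lx(-.12),-.115,.0128],-1.8,6),.25),(*lip([lx(-.12),-.124,.0128],-1.8,6),.2)],0.0)
E
```

```text
(array([ 0.5713, -0.0099,  0.012 ]), 12.93, -1.83) [ 0.6 -0.7 -2.4]
[[0.0,-0.19,0.0,0.22,-0.0,-0.15,0.0],[0.0,-0.19,0.0,0.22,-0.0,-0.15,0.0],[0.0,-0.18,0.0,0.23,-0.0,-0.15,0.0],[0.0,-0.18,0.0,0.23,-0.0,-0.15,0.0],[0.0,-0.18,0.01,0.23,-0.01,-0.14,0.0],[0.0,-0.17,0.0,0.23,-0.0,-0.15,0.0],[0.0,-0.17,0.01,0.24,-0.01,-0.14,0.01],[0.0,-0.17,-0.0,0.14,0.0,-0.02,-0.0]]
[[0.0,-0.16,-0.0,0.14,0.0,-0.02,-0.0],[0.0,-0.16,-0.0,0.14,0.0,-0.02,-0.0],[0.0,-0.17,-0.0,0.15,0.0,-0.02,-0.0],[0.0,-0.16,-0.0,0.15,0.0,-0.02,-0.0],[0.0,-0.16,-0.0,0.14,0.0,-0.02,-0.0],[0.0,-0.17,-0.0,0.15,0.0,-0.02,-0.0],[0.0,-0.16,-0.0,0.15,0.0,-0.02,-0.0],[0.0,-0.17,-0.0,0.14,0.0,-0.02,-0.0]]
[[0.0,-0.14,0.0,0.11,0.0,0.0,-0.0],[0.0,-0.14,0.01,0.12,0.0,0.0,-0.0]]
18 rows
```

Call:
carry_out:
  commands:
    - [0,-0.19,0,0.22,0,-0.15,0]
    - [0,-0.19,0,0.22,0,-0.15,0]
    - [0,-0.18,0,0.23,0,-0.15,0]
    - [0,-0.18,0,0.23,0,-0.15,0]
    - [0,-0.18,0.01,0.23,-0.01,-0.14,0]
    - [0,-0.17,0,0.23,0,-0.15,0]
    - [0,-0.17,0.01,0.24,-0.01,-0.14,0.01]

```text
clock: 11.65
position: [0.5752, 0.0888, 0.0673]
ee_rot: [1.871, 1.813, -0.643]
force: [-0.2, 0.1, -2.4]
width: 0.237
gripper_force: 59.9
```

```bash
python3 - <<'E'
from h import *
print(lipnow(),arm.observe()['force'].round(1))
lx=lambda y:.570+(y+.07)*.0314
plan([(*lip([lx(-.12),-.115,.0123],-1.8,6),.25),(*lip([lx(-.12),-.124,.0123],-1.8,6),.2)],0.0)
im=arm.get_image('top');save(im,'s1');a=cv2.imread('pics/s1.png')[155:235,200:315];cv2.imwrite('pics/s1c.png',cv2.resize(a,None,fx=5,fy=5,interpolation=cv2.INTER_CUBIC))
E
```

```text
(array([ 0.5703, -0.0652,  0.0131]), 6.99, -1.81) [-0.2  0.1 -2.4]
[[0.0,-0.18,-0.0,0.16,0.0,-0.02,-0.0],[0.0,-0.18,-0.0,0.17,0.0,-0.02,-0.0],[0.0,-0.18,-0.0,0.16,0.0,-0.02,-0.0],[0.0,-0.18,-0.0,0.17,0.0,-0.02,-0.0],[0.0,-0.18,-0.0,0.17,0.0,-0.02,-0.0],[0.0,-0.18,-0.0,0.16,0.0,-0.02,-0.0],[0.0,-0.18,-0.01,0.17,0.0,-0.03,-0.0],[0.0,-0.19,-0.0,0.16,0.01,-0.02,-0.01]]
[[0.0,-0.14,0.0,0.11,-0.0,-0.0,0.0],[0.0,-0.14,0.01,0.12,-0.0,-0.0,0.0]]
10 rows
```

View pics/s1c.png

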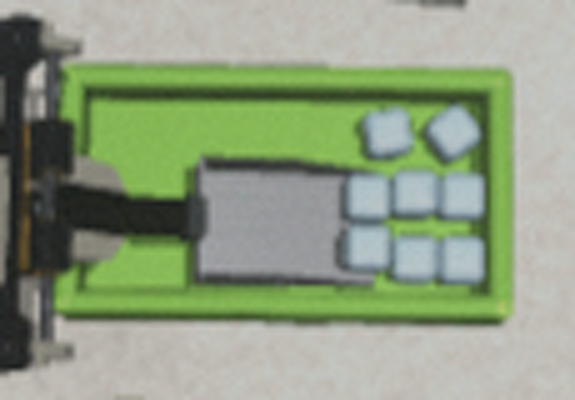

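The crop shows six cubes packed in two columns at (370–460, 195–260), right in front of the lip, and two loose cubes at the top right (385,130) and (455,130). I'll continue the stroke.

Call:
carry_out:
  commands:
    - [0,-0.18,0,0.16,0,-0.02,0]
    - [0,-0.18,0,0.17,0,-0.02,0]
    - [0,-0.18,0,0.16,0,-0.02,0]
    - [0,-0.18,0,0.17,0,-0.02,0]

```text
clock: 12.1
position: [0.5745, 0.0644, 0.0658]
ee_rot: [1.867, 1.808, -0.649]
force: [-0.0, 0.2, -3.4]
width: 0.237
gripper_force: 59.9
```

Call:
carry_out:
  commands:
    - [0,-0.18,0,0.17,0,-0.02,0]
    - [0,-0.18,0,0.16,0,-0.02,0]
    - [0,-0.18,-0.01,0.17,0,-0.03,0]
    - [0,-0.19,0,0.16,0.01,-0.02,-0.01]

```text
clock: 12.5
position: [0.5733, 0.0402, 0.064]
ee_rot: [1.861, 1.804, -0.658]
force: [-0.1, 0.9, -3.4]
width: 0.237
gripper_force: 59.9
```

```bash
python3 - <<'E'
from h import *
print(lipnow(),arm.observe()['force'].round(1))
lx=lambda y:.570+(y+.07)*.0314
plan([(*lip([lx(-.12),-.125,.0123],-1.8,6),.2)],0.0)
im=arm.get_image('top');save(im,'s2');a=cv2.imread('pics/s2.png')[155:235,200:315];cv2.imwrite('pics/s2c.png',cv2.resize(a,None,fx=5,fy=5,interpolation=cv2.INTER_CUBIC))
E
```

```text
(array([ 0.5685, -0.1146,  0.0122]), 6.1, -1.79) [-0.1  0.9 -3.4]
[[0.0,-0.11,0.0,0.09,-0.0,-0.01,0.0],[0.0,-0.1,0.01,0.09,-0.0,-0.0,0.0],[0.0,-0.11,0.0,0.08,-0.0,-0.01,0.0]]
3 rows
```

View pics/s2c.png

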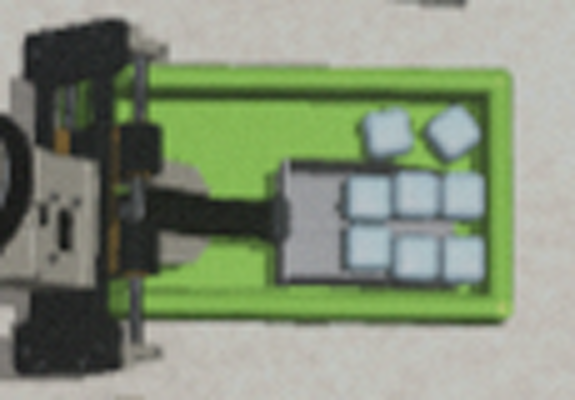

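Six cubes are now over the bowl floor, at (345–480, 175–280). I'll finish the stroke and lift with the nose tipping up.

```bash
python3 - <<'E'
from h import *
lx=lambda y:.570+(y+.07)*.0314
print('a')
e=lip([lx(-.12),-.125,.0123],-1.8,6)
plan([(*lip([lx(-.12),-.121,.026],-1.8,-1),.25),(*lip([lx(-.12),-.112,.075],-1.8,-12),.35),(*lip([lx(-.1),-.10,.17],-1.8,-14),.5)],0.0,start=e)
E
```

```text
a
[[0.0,0.08,-0.0,-0.01,0.0,-0.24,-0.0],[0.0,0.09,-0.0,-0.01,-0.0,-0.25,-0.0],[0.0,0.08,-0.0,-0.02,0.0,-0.24,0.0],[0.0,0.09,-0.0,-0.02,0.0,-0.25,0.0],[0.0,0.08,-0.01,-0.02,0.0,-0.24,0.0],[0.0,-0.03,-0.0,-0.14,0.0,-0.32,0.0],[0.0,-0.03,-0.0,-0.14,-0.0,-0.32,0.0],[0.0,-0.04,-0.0,-0.14,0.0,-0.32,0.0]]
[[0.0,-0.04,-0.0,-0.14,0.0,-0.32,0.0],[0.0,-0.05,-0.0,-0.13,0.0,-0.32,0.0],[0.0,-0.05,-0.01,-0.14,0.0,-0.32,0.0],[0.0,-0.34,0.0,-0.29,0.0,-0.04,0.0],[0.0,-0.34,0.0,-0.29,0.0,-0.04,0.0],[0.0,-0.35,0.0,-0.29,0.0,-0.05,0.0],[0.0,-0.35,0.0,-0.29,0.0,-0.04,0.0],[0.0,-0.35,0.0,-0.29,0.0,-0.05,0.0]]
[[0.0,-0.35,0.0,-0.29,0.0,-0.04,0.0],[0.0,-0.34,0.01,-0.28,0.0,-0.05,0.0],[0.0,-0.35,0.0,-0.28,0.0,-0.04,0.0]]
19 rows
```

Call:
carry_out:
  commands:
    - [0,-0.11,0,0.09,0,-0.01,0]
    - [0,-0.1,0.01,0.09,0,0,0]
    - [0,-0.11,0,0.08,0,-0.01,0]
    - [0,0,0,0,0,0,0]

```text
clock: 12.95
position: [0.5733, 0.0294, 0.0643]
ee_rot: [1.86, 1.801, -0.66]
force: [-1.2, 0.1, -4.7]
width: 0.237
gripper_force: 59.9
```

Call:
carry_out:
  commands:
    - [0,0.08,0,-0.01,0,-0.24,0]
    - [0,0.09,0,-0.01,0,-0.25,0]
    - [0,0.08,0,-0.02,0,-0.24,0]
    - [0,0.09,0,-0.02,0,-0.25,0]
    - [0,0.08,-0.01,-0.02,0,-0.24,0]
    - [0,-0.03,0,-0.14,0,-0.32,0]
    - [0,-0.03,0,-0.14,0,-0.32,0]
    - [0,-0.04,0,-0.14,0,-0.32,0]

```text
clock: 13.75
position: [0.5737, 0.0459, 0.0678]
ee_rot: [1.713, 1.66, -0.829]
force: [0.1, -0.8, -4.2]
width: 0.238
gripper_force: 59.9
```

Call:
carry_out:
  commands:
    - [0,-0.04,0,-0.14,0,-0.32,0]
    - [0,-0.05,0,-0.13,0,-0.32,0]
    - [0,-0.05,-0.01,-0.14,0,-0.32,0]
    - [0,-0.34,0,-0.29,0,-0.04,0]
    - [0,-0.34,0,-0.29,0,-0.04,0]
    - [0,-0.35,0,-0.29,0,-0.05,0]
    - [0,-0.35,0,-0.29,0,-0.04,0]
    - [0,-0.35,0,-0.29,0,-0.05,0]

```text
clock: 14.55
position: [0.5739, 0.0588, 0.134]
ee_rot: [1.634, 1.582, -0.91]
force: [0.6, -0.1, -4.3]
width: 0.241
gripper_force: 59.9
```

Call:
carry_out:
  commands:
    - [0,-0.35,0,-0.29,0,-0.04,0]
    - [0,-0.34,0.01,-0.28,0,-0.05,0]
    - [0,-0.35,0,-0.28,0,-0.04,0]
    - [0,0,0,0,0,0,0]

```text
clock: 14.95
position: [0.5746, 0.064, 0.1671]
ee_rot: [1.625, 1.574, -0.917]
force: [0.4, 0.5, -3.7]
width: 0.235
gripper_force: 59.9
```

```bash
python3 - <<'E'
from h import *
s=arm.observe();print(s['clock'],lipnow(),s['force'].round(1),s['joints'].round(2))
im=arm.get_image('top');save(im,'s3');a=cv2.imread('pics/s3.png')[140:290,200:400];i2=arm.get_image('scene');save(i2,'s3s');b=cv2.imread('pics/s3s.png')[60:280,80:380]
cv2.imwrite('pics/s3c.png',cv2.hconcat([cv2.resize(a,(400,300)),cv2.resize(b,(400,300))]))
E
```

```text
14.95 (array([ 0.5695, -0.0992,  0.1717]), -13.97, -1.79) [ 0.4  0.5 -3.7] [-0.63  0.79 -0.05  1.57  0.75  1.6  -1.02]
```

View pics/s3c.png

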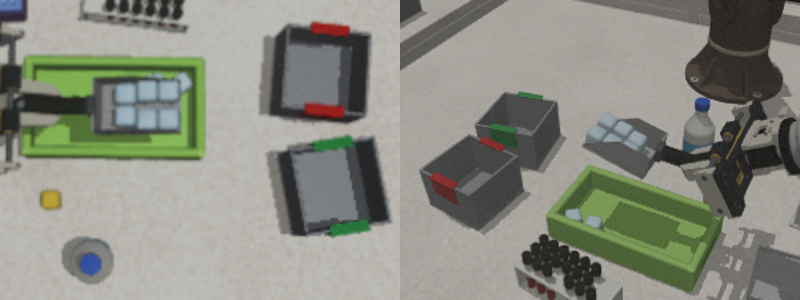

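The view shows six cubes sitting in the raised bowl, at (115–180, 80–130) on the left part, and two left in the pan. Nothing is spilled. Next I carry them to the green tub.

```bash
python3 - <<'E'
from h import *
S=np.load('pics/top.npz');P=S['P'];c=S['c'].astype(int)
w=np.zeros(P.shape[:2],bool);w[203:265,335:400]=1
k=w&(P[...,2]>.07)&(P[...,2]<.1)&(c[...,1]-c[...,0]>30);n,l,st,ce=cv2.connectedComponentsWithStats(k.astype(np.uint8))
g=[P[l==i].mean(0) for i in range(1,n) if st[i,4]>12];print('tags',np.round(g,3),np.mean(g,0))
f=w&(P[...,2]<.02)&(P[...,2]>.001);f&=(abs(P[...,0]-.467)<.06)&(abs(P[...,1]+.33)<.06);print('floor c',P[f].mean(0))
plan([(*lip([.52,-.15,.205],-1,-14),.5),(*lip([.465,-.27,.205],0,-13),.6),(*lip([.465,-.288,.125],0,-6),.5)],0.0)
E
```

```text
tags [[ 0.526 -0.322  0.089]
 [ 0.407 -0.338  0.089]] [ 0.46658816 -0.32961667  0.08919361]
floor c [ 0.46822221 -0.33932488  0.00638609]
[[0.0,-0.32,-0.28,0.15,-0.02,0.0,-0.01],[0.0,-0.32,-0.29,0.15,-0.02,0.0,-0.01],[0.0,-0.32,-0.29,0.15,-0.02,0.0,-0.01],[0.0,-0.32,-0.28,0.15,-0.01,0.0,-0.01],[0.0,-0.32,-0.29,0.15,-0.02,0.0,-0.01],[0.0,-0.33,-0.29,0.15,-0.01,0.0,-0.01],[0.0,-0.32,-0.28,0.15,-0.02,0.0,-0.01],[0.0,-0.26,-0.22,0.41,-0.01,0.02,-0.01]]
[[0.0,-0.26,-0.22,0.41,-0.02,0.02,-0.01],[0.0,-0.26,-0.23,0.41,-0.01,0.02,-0.01],[0.0,-0.26,-0.23,0.41,-0.02,0.02,-0.01],[0.0,-0.26,-0.23,0.4,-0.01,0.02,-0.01],[0.0,-0.26,-0.23,0.4,-0.02,0.02,-0.01],[0.0,-0.26,-0.23,0.4,-0.01,0.01,-0.01],[0.0,-0.27,-0.23,0.4,-0.02,0.02,-0.01],[0.0,-0.26,-0.22,0.41,-0.01,0.01,-0.01]]
[[0.0,-0.27,-0.23,0.4,-0.02,0.02,-0.0],[0.0,0.27,0.0,0.32,0.0,0.2,-0.0],[0.0,0.27,0.0,0.33,0.0,0.2,-0.0],[0.0,0.26,0.0,0.33,0.0,0.2,-0.0],[0.0,0.25,0.0,0.33,0.0,0.21,-0.0],[0.0,0.25,0.0,0.34,0.0,0.2,-0.0],[0.0,0.24,0.0,0.35,0.0,0.21,-0.0]]
23 rows
```

Call:
carry_out:
  commands:
    - [0,-0.32,-0.28,0.15,-0.02,0,-0.01]
    - [0,-0.32,-0.29,0.15,-0.02,0,-0.01]
    - [0,-0.32,-0.29,0.15,-0.02,0,-0.01]
    - [0,-0.32,-0.28,0.15,-0.01,0,-0.01]
    - [0,-0.32,-0.29,0.15,-0.02,0,-0.01]
    - [0,-0.33,-0.29,0.15,-0.01,0,-0.01]
    - [0,-0.32,-0.28,0.15,-0.02,0,-0.01]
    - [0,-0.26,-0.22,0.41,-0.01,0.02,-0.01]

```text
clock: 15.85
position: [0.5168, 0.0014, 0.2013]
ee_rot: [1.611, 1.587, -0.909]
force: [0.4, -0.7, -3.9]
width: 0.239
gripper_force: 59.9
```

Call:
carry_out:
  commands:
    - [0,-0.26,-0.22,0.41,-0.02,0.02,-0.01]
    - [0,-0.26,-0.23,0.41,-0.01,0.02,-0.01]
    - [0,-0.26,-0.23,0.41,-0.02,0.02,-0.01]
    - [0,-0.26,-0.23,0.4,-0.01,0.02,-0.01]
    - [0,-0.26,-0.23,0.4,-0.02,0.02,-0.01]
    - [0,-0.26,-0.23,0.4,-0.01,0.01,-0.01]
    - [0,-0.27,-0.23,0.4,-0.02,0.02,-0.01]
    - [0,-0.26,-0.22,0.41,-0.01,0.01,-0.01]

```text
clock: 16.65
position: [0.4703, -0.0957, 0.2031]
ee_rot: [1.608, 1.606, -0.894]
force: [-0.2, -0.3, -3.4]
width: 0.233
gripper_force: 59.9
```

```bash
python3 - <<'E'
from h import *
s=arm.observe();print(s['clock'],lipnow(),s['force'].round(1),s['joints'].round(2))
a=plan([(*lip([.465,-.288,.125],0,-6),.5)],0.0)
print('pour');plan([(*lip([.465,-.290,.105],0,10),.35),(*lip([.465,-.290,.105],0,25),.3),(*lip([.465,-.295,.11],0,55),.6)],0.0,start=a)
E
```

```text
16.65 (array([ 0.47  , -0.259 ,  0.2051]), -13.1, -0.09) [-0.2 -0.3 -3.4] [-0.51  0.53 -0.04  2.03  0.85  1.39 -1.08]
[[0.0,0.23,-0.03,0.38,-0.0,0.21,-0.0],[0.0,0.23,-0.04,0.39,-0.0,0.21,-0.0],[0.0,0.22,-0.03,0.39,-0.0,0.2,-0.0],[0.0,0.21,-0.04,0.39,-0.01,0.21,-0.0],[0.0,0.2,-0.03,0.4,-0.0,0.2,-0.0],[0.0,0.19,-0.04,0.4,-0.01,0.21,-0.0]]
6 rows
pour
[[0.0,-0.12,0.0,-0.02,0.0,0.31,-0.0],[0.0,-0.12,0.0,-0.02,0.0,0.31,-0.0],[0.0,-0.12,0.0,-0.03,0.0,0.31,-0.0],[0.0,-0.12,0.0,-0.03,0.0,0.31,-0.0],[0.0,-0.12,0.0,-0.04,0.0,0.31,-0.0],[0.0,-0.11,0.0,-0.04,0.0,0.31,-0.0],[0.0,-0.11,0.0,-0.04,0.0,0.31,-0.0],[0.0,-0.11,0.0,-0.05,0.0,0.31,-0.0]]
[[0.0,-0.12,0.0,-0.05,0.0,0.31,-0.0],[0.0,-0.17,0.0,-0.08,0.0,0.29,-0.0],[0.0,-0.17,0.0,-0.09,0.0,0.29,-0.0],[0.0,-0.17,0.0,-0.09,0.0,0.29,-0.0],[0.0,-0.16,0.0,-0.09,0.0,0.29,-0.0],[0.0,-0.16,0.0,-0.1,0.0,0.29,-0.0],[0.0,-0.16,0.0,-0.1,0.0,0.29,-0.0],[0.0,-0.15,0.0,-0.11,0.0,0.29,-0.0]]
[[0.0,-0.15,0.0,-0.12,0.0,0.29,-0.0],[0.0,-0.15,0.0,-0.12,0.0,0.3,-0.0],[0.0,-0.39,0.0,-0.13,0.0,0.58,-0.0],[0.0,-0.38,0.0,-0.15,0.0,0.58,-0.0],[0.0,-0.37,0.0,-0.17,0.0,0.58,-0.0],[0.0,-0.36,0.0,-0.19,0.0,0.58,-0.0],[0.0,-0.35,0.0,-0.21,0.0,0.58,-0.0],[0.0,-0.33,0.0,-0.23,0.0,0.58,0.0]]
[[0.0,-0.32,0.0,-0.25,0.0,0.59,0.0],[0.0,-0.31,0.0,-0.27,0.0,0.58,0.0],[0.0,-0.29,0.0,-0.29,0.0,0.59,0.0]]
27 rows
```

Call:
carry_out:
  commands:
    - [0,0.23,-0.03,0.38,0,0.21,0]
    - [0,0.23,-0.04,0.39,0,0.21,0]
    - [0,0.22,-0.03,0.39,0,0.2,0]
    - [0,0.21,-0.04,0.39,-0.01,0.21,0]
    - [0,0.2,-0.03,0.4,0,0.2,0]
    - [0,0.19,-0.04,0.4,-0.01,0.21,0]
    - [0,0,0,0,0,0,0]

```text
clock: 17.35
position: [0.4643, -0.1263, 0.1429]
ee_rot: [1.692, 1.689, -0.809]
force: [0.3, -0.4, -4.0]
width: 0.237
gripper_force: 59.9
```

```bash
python3 - <<'E'
from h import *
s=arm.observe();print(s['clock'],lipnow(),s['force'].round(1))
im=arm.get_image('top');P=cloud(im);save(im,'p0')
k=(im['range_z']>0)&(P[...,2]>.1)&(P[...,2]<.2)&(P[...,1]<-.2)&(P[...,1]>-.4);q=P[k];y0=q[:,1].min();a=q[q[:,1]<y0+.02];print('lip y',y0,'x',np.percentile(a[:,0],[2,98]),a[:,2].min())
E
```

```text
17.35 (array([ 0.464 , -0.2886,  0.1248]), -6.04, -0.11) [ 0.3 -0.4 -4. ]
lip y -0.28739498498909394 x [0.43189224 0.50156472] 0.12151020433777796
```

Lip is over the tub as planned; now pour.

Call:
carry_out:
  commands:
    - [0,-0.12,0,-0.02,0,0.31,0]
    - [0,-0.12,0,-0.02,0,0.31,0]
    - [0,-0.12,0,-0.03,0,0.31,0]
    - [0,-0.12,0,-0.03,0,0.31,0]
    - [0,-0.12,0,-0.04,0,0.31,0]
    - [0,-0.11,0,-0.04,0,0.31,0]
    - [0,-0.11,0,-0.04,0,0.31,0]
    - [0,-0.11,0,-0.05,0,0.31,0]

```text
clock: 18.2
position: [0.4652, -0.1364, 0.1649]
ee_rot: [1.853, 1.853, -0.616]
force: [-1.1, 0.8, -4.2]
width: 0.238
gripper_force: 59.9
```

Call:
carry_out:
  commands:
    - [0,-0.12,0,-0.05,0,0.31,0]
    - [0,-0.17,0,-0.08,0,0.29,0]
    - [0,-0.17,0,-0.09,0,0.29,0]
    - [0,-0.17,0,-0.09,0,0.29,0]
    - [0,-0.16,0,-0.09,0,0.29,0]
    - [0,-0.16,0,-0.1,0,0.29,0]
    - [0,-0.16,0,-0.1,0,0.29,0]
    - [0,-0.15,0,-0.11,0,0.29,0]

```text
clock: 19.0
position: [0.4646, -0.1545, 0.1962]
ee_rot: [1.997, 1.998, -0.414]
force: [-0.0, -0.7, -3.8]
width: 0.237
gripper_force: 59.9
```

Call:
carry_out:
  commands:
    - [0,-0.15,0,-0.12,0,0.29,0]
    - [0,-0.15,0,-0.12,0,0.3,0]
    - [0,-0.39,0,-0.13,0,0.58,0]
    - [0,-0.38,0,-0.15,0,0.58,0]
    - [0,-0.37,0,-0.17,0,0.58,0]
    - [0,-0.36,0,-0.19,0,0.58,0]
    - [0,-0.35,0,-0.21,0,0.58,0]
    - [0,-0.33,0,-0.23,0,0.58,0]

```text
clock: 19.8
position: [0.4644, -0.2072, 0.2425]
ee_rot: [-2.219, -2.221, 0.0]
force: [-0.7, 0.1, -2.2]
width: 0.234
gripper_force: 59.9
```

Call:
carry_out:
  commands:
    - [0,-0.32,0,-0.25,0,0.59,0]
    - [0,-0.31,0,-0.27,0,0.58,0]
    - [0,-0.29,0,-0.29,0,0.59,0]
    - [0,0,0,0,0,0,0]
    - [0,0,0,0,0,0,0]

```text
clock: 20.3
position: [0.4647, -0.2311, 0.2605]
ee_rot: [-2.13, -2.129, -0.184]
force: [0.9, 0.8, -2.8]
width: 0.236
gripper_force: 59.9
```

```bash
python3 - <<'E'
from h import *
s=arm.observe();print(s['clock'],lipnow(),s['force'].round(1),s['joints'].round(2))
im=arm.get_image('top');save(im,'p1');a=cv2.imread('pics/p1.png')[140:290,220:420];i2=arm.get_image('scene');save(i2,'p1s');b=cv2.imread('pics/p1s.png')[60:280,80:380]
cv2.imwrite('pics/p1c.png',cv2.hconcat([cv2.resize(a,(400,300)),cv2.resize(b,(400,300))]))
E
```

```text
20.3 (array([ 0.4647, -0.294 ,  0.1097]), 54.98, -0.03) [ 0.9  0.8 -2.8] [ 0.5   0.29 -0.05  1.71 -0.15  1.22  0.52]
```

View pics/p1c.png

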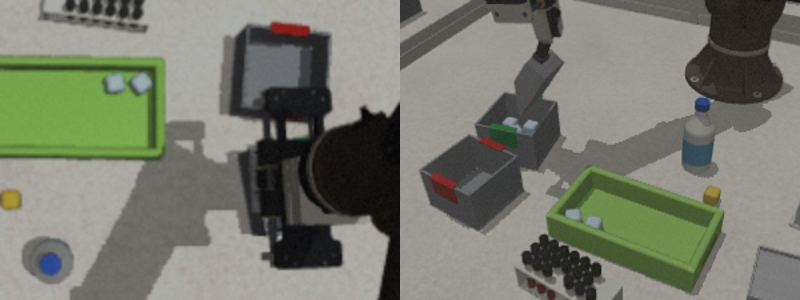

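The pour shows cubes in the green tub at (515,125) in the right part, with two cubes left in the pan and the red tub empty. The weight on the wrist dropped by roughly six cubes' worth. Next I retreat up and over to the tray.

```bash
python3 - <<'E'
from h import *
from kin import *
import json
pr,sg=json.load(open('kin.json'))
W=[(*lip([.465,-.28,.24],0,45),.7),(*lip([.52,-.0,.25],4,8),.9),(*lip([.594,.236,.2],12,0),.9),(*lip([.594,.236,.03],12,0),.7)]
r=ik(*W[3][:2],pr,sg);print(r)
plan(W,0.0)
E
```

```text
(np.float64(0.4445199301192708), array([-1.38945221,  1.20165975,  0.87548007,  1.00978373, -0.11640018,
        1.54271397, -0.52289079]))
[[0.0,0.29,-0.0,-0.54,-0.0,-0.22,0.0],[0.0,0.28,-0.0,-0.55,-0.0,-0.22,0.0],[0.0,0.26,-0.0,-0.56,-0.0,-0.22,0.0],[0.0,0.25,-0.0,-0.56,-0.0,-0.22,0.0],[0.0,0.24,-0.0,-0.57,-0.0,-0.22,0.0],[0.0,0.23,-0.0,-0.57,-0.0,-0.22,0.01],[0.0,0.21,-0.0,-0.58,-0.0,-0.21,0.0],[0.0,0.2,-0.01,-0.58,-0.01,-0.22,0.01]]
[[0.0,0.81,0.1,0.17,-0.01,-0.38,-0.04],[0.0,0.82,0.11,0.14,-0.01,-0.38,-0.04],[0.0,0.82,0.11,0.1,-0.01,-0.38,-0.04],[0.0,0.82,0.11,0.07,-0.01,-0.38,-0.04],[0.0,0.83,0.12,0.04,-0.01,-0.38,-0.04],[0.0,0.83,0.12,0.01,-0.01,-0.38,-0.04],[0.0,0.82,0.12,-0.02,-0.01,-0.38,-0.04],[0.0,0.82,0.13,-0.05,-0.02,-0.38,-0.04]]
[[0.0,0.82,0.13,-0.08,-0.01,-0.38,-0.04],[0.0,0.82,0.13,-0.11,-0.02,-0.38,-0.04],[0.0,0.81,0.14,-0.15,-0.01,-0.38,-0.04],[0.0,0.8,0.14,-0.17,-0.02,-0.38,-0.04],[0.0,0.8,0.15,-0.21,-0.01,-0.38,-0.04],[0.0,0.79,0.15,-0.23,-0.02,-0.38,-0.04],[0.0,0.78,0.15,-0.27,-0.01,-0.38,-0.04],[0.0,0.76,0.16,-0.29,-0.02,-0.38,-0.03]]
[[0.0,0.75,0.15,-0.32,-0.01,-0.37,-0.04],[0.0,0.77,0.23,-0.28,-0.08,-0.12,-0.09],[0.0,0.76,0.24,-0.29,-0.08,-0.12,-0.09],[0.0,0.76,0.25,-0.29,-0.08,-0.12,-0.09],[0.0,0.75,0.25,-0.3,-0.08,-0.12,-0.09],[0.0,0.75,0.26,-0.31,-0.07,-0.11,-0.09],[0.0,0.74,0.27,-0.32,-0.08,-0.12,-0.09],[0.0,0.74,0.28,-0.32,-0.07,-0.11,-0.09]]
[[0.0,0.73,0.29,-0.33,-0.08,-0.12,-0.08],[0.0,0.72,0.3,-0.33,-0.07,-0.11,-0.09],[0.0,0.72,0.31,-0.34,-0.08,-0.12,-0.08],[0.0,0.71,0.32,-0.35,-0.07,-0.11,-0.09],[0.0,0.7,0.33,-0.35,-0.08,-0.12,-0.08],[0.0,0.48,-0.0,0.48,0.0,0.0,-0.0],[0.0,0.48,-0.0,0.48,0.0,0.0,-0.0],[0.0,0.48,-0.0,0.48,0.0,0.0,-0.0]]
[[0.0,0.48,-0.0,0.48,0.0,0.0,-0.0],[0.0,0.48,-0.0,0.48,0.0,0.0,-0.0],[0.0,0.48,-0.0,0.48,0.0,0.0,-0.0],[0.0,0.48,-0.0,0.48,0.0,0.0,-0.0],[0.0,0.48,-0.0,0.48,0.0,0.0,-0.0],[0.0,0.48,-0.0,0.48,0.0,0.0,-0.0],[0.0,0.49,-0.01,0.48,0.0,0.0,-0.0]]
47 rows
```

Call:
carry_out:
  commands:
    - [0,0.29,0,-0.54,0,-0.22,0]
    - [0,0.28,0,-0.55,0,-0.22,0]
    - [0,0.26,0,-0.56,0,-0.22,0]
    - [0,0.25,0,-0.56,0,-0.22,0]
    - [0,0.24,0,-0.57,0,-0.22,0]
    - [0,0.23,0,-0.57,0,-0.22,0.01]
    - [0,0.21,0,-0.58,0,-0.21,0]
    - [0,0.2,-0.01,-0.58,-0.01,-0.22,0.01]

```text
clock: 21.2
position: [0.4649, -0.1923, 0.3788]
ee_rot: [2.221, 2.219, -0.001]
force: [-0.1, 0.2, -3.5]
width: 0.239
gripper_force: 59.9
```

Call:
carry_out:
  commands:
    - [0,0.81,0.1,0.17,-0.01,-0.38,-0.04]
    - [0,0.82,0.11,0.14,-0.01,-0.38,-0.04]
    - [0,0.82,0.11,0.1,-0.01,-0.38,-0.04]
    - [0,0.82,0.11,0.07,-0.01,-0.38,-0.04]
    - [0,0.83,0.12,0.04,-0.01,-0.38,-0.04]
    - [0,0.83,0.12,0.01,-0.01,-0.38,-0.04]
    - [0,0.82,0.12,-0.02,-0.01,-0.38,-0.04]
    - [0,0.82,0.13,-0.05,-0.02,-0.38,-0.04]

```text
clock: 22.0
position: [0.4863, -0.0299, 0.3452]
ee_rot: [2.02, 2.083, -0.305]
force: [0.2, -0.4, -2.0]
width: 0.236
gripper_force: 59.9
```

Call:
carry_out:
  commands:
    - [0,0.82,0.13,-0.08,-0.01,-0.38,-0.04]
    - [0,0.82,0.13,-0.11,-0.02,-0.38,-0.04]
    - [0,0.81,0.14,-0.15,-0.01,-0.38,-0.04]
    - [0,0.8,0.14,-0.17,-0.02,-0.38,-0.04]
    - [0,0.8,0.15,-0.21,-0.01,-0.38,-0.04]
    - [0,0.79,0.15,-0.23,-0.02,-0.38,-0.04]
    - [0,0.78,0.15,-0.27,-0.01,-0.38,-0.04]
    - [0,0.76,0.16,-0.29,-0.02,-0.38,-0.03]

```text
clock: 22.8
position: [0.5078, 0.1327, 0.3117]
ee_rot: [1.805, 1.923, -0.563]
force: [0.4, -0.5, -2.5]
width: 0.235
gripper_force: 59.9
```

```bash
python3 - <<'E'
from h import *
s=arm.observe();print(s['clock'],lipnow(),s['force'].round(1),s['joints'].round(2))
plan([(*lip([.594,.236,.2],12,0),.9),(*lip([.594,.236,.03],12,0),.7)],0.0)
E
```

```text
22.8 (array([ 0.5176, -0.018 ,  0.2493]), 10.08, 3.72) [ 0.4 -0.5 -2.5] [-0.44  0.41 -0.37  1.58  0.58  1.62 -0.85]
[[0.0,0.78,0.21,-0.26,-0.07,-0.13,-0.09],[0.0,0.77,0.22,-0.26,-0.07,-0.14,-0.09],[0.0,0.77,0.23,-0.27,-0.07,-0.13,-0.09],[0.0,0.76,0.24,-0.28,-0.07,-0.14,-0.09],[0.0,0.76,0.25,-0.29,-0.07,-0.13,-0.09],[0.0,0.75,0.26,-0.3,-0.07,-0.14,-0.09],[0.0,0.74,0.27,-0.31,-0.07,-0.13,-0.09],[0.0,0.74,0.28,-0.32,-0.07,-0.14,-0.08]]
[[0.0,0.73,0.28,-0.32,-0.07,-0.13,-0.09],[0.0,0.73,0.29,-0.33,-0.07,-0.14,-0.08],[0.0,0.72,0.3,-0.34,-0.06,-0.13,-0.09],[0.0,0.71,0.31,-0.35,-0.07,-0.14,-0.08],[0.0,0.7,0.32,-0.35,-0.06,-0.13,-0.09],[0.0,0.48,-0.0,0.48,-0.0,-0.0,0.0],[0.0,0.48,-0.0,0.48,-0.0,-0.0,0.0],[0.0,0.48,-0.0,0.48,-0.0,-0.0,0.0]]
[[0.0,0.48,-0.0,0.48,-0.0,-0.0,0.0],[0.0,0.48,-0.0,0.48,-0.0,-0.0,0.0],[0.0,0.48,-0.0,0.48,-0.0,-0.0,0.0],[0.0,0.48,-0.0,0.48,-0.0,-0.0,0.0],[0.0,0.48,-0.0,0.48,-0.0,-0.0,0.0],[0.0,0.48,-0.0,0.48,-0.0,-0.0,0.0],[0.0,0.49,-0.0,0.49,-0.0,-0.0,0.0]]
23 rows
```

Call:
carry_out:
  commands:
    - [0,0.78,0.21,-0.26,-0.07,-0.13,-0.09]
    - [0,0.77,0.22,-0.26,-0.07,-0.14,-0.09]
    - [0,0.77,0.23,-0.27,-0.07,-0.13,-0.09]
    - [0,0.76,0.24,-0.28,-0.07,-0.14,-0.09]
    - [0,0.76,0.25,-0.29,-0.07,-0.13,-0.09]
    - [0,0.75,0.26,-0.3,-0.07,-0.14,-0.09]
    - [0,0.74,0.27,-0.31,-0.07,-0.13,-0.09]
    - [0,0.74,0.28,-0.32,-0.07,-0.14,-0.08]

```text
clock: 23.6
position: [0.5405, 0.2923, 0.2645]
ee_rot: [1.644, 1.919, -0.61]
force: [0.6, 0.5, -2.2]
width: 0.238
gripper_force: 59.9
```

Call:
carry_out:
  commands:
    - [0,0.73,0.28,-0.32,-0.07,-0.13,-0.09]
    - [0,0.73,0.29,-0.33,-0.07,-0.14,-0.08]
    - [0,0.72,0.3,-0.34,-0.06,-0.13,-0.09]
    - [0,0.71,0.31,-0.35,-0.07,-0.14,-0.08]
    - [0,0.7,0.32,-0.35,-0.06,-0.13,-0.09]
    - [0,0.48,0,0.48,0,0,0]
    - [0,0.48,0,0.48,0,0,0]
    - [0,0.48,0,0.48,0,0,0]

```text
clock: 24.4
position: [0.5608, 0.3899, 0.1827]
ee_rot: [1.547, 1.909, -0.642]
force: [0.3, 0.1, -3.1]
width: 0.235
gripper_force: 59.9
```

```bash
python3 - <<'E'
from h import *
s=arm.observe();print(s['clock'],lipnow(),s['force'].round(1),s['joints'].round(2))
plan([(*lip([.594,.236,.022],12,0),.7)],0.0)
E
```

```text
24.4 (array([0.5937, 0.2338, 0.1474]), 0.08, 11.91) [ 0.3  0.1 -3.1] [-0.82  0.91 -0.33  1.1   0.73  1.82 -0.96]
[[0.0,0.45,0.0,0.44,-0.0,-0.0,0.0],[0.0,0.45,0.0,0.44,-0.0,-0.0,0.0],[0.0,0.45,0.0,0.44,-0.0,-0.0,0.0],[0.0,0.45,0.01,0.44,-0.0,-0.0,0.0],[0.0,0.45,0.0,0.43,-0.01,-0.0,0.0],[0.0,0.45,0.01,0.44,-0.0,-0.0,0.0],[0.0,0.45,0.0,0.43,-0.01,-0.01,0.0],[0.0,0.46,0.01,0.44,-0.0,-0.0,0.0]]
8 rows
```

Call:
carry_out:
  commands:
    - [0,0.45,0,0.44,0,0,0]
    - [0,0.45,0,0.44,0,0,0]
    - [0,0.45,0,0.44,0,0,0]
    - [0,0.45,0.01,0.44,0,0,0]
    - [0,0.45,0,0.43,-0.01,0,0]
    - [0,0.45,0.01,0.44,0,0,0]
    - [0,0.45,0,0.43,-0.01,-0.01,0]
    - [0,0.46,0.01,0.44,0,0,0]

```text
clock: 25.2
position: [0.5608, 0.3926, 0.0569]
ee_rot: [1.545, 1.91, -0.64]
force: [0.1, 0.7, -3.4]
width: 0.237
gripper_force: 59.9
```

```bash
python3 - <<'E'
from h import *
s=arm.observe();print(s['clock'],lipnow(),s['force'].round(1),s['joints'].round(2))
im=arm.get_image('top');P=cloud(im);save(im,'t0');a=cv2.imread('pics/t0.png')[160:240,95:210]
c=im['pixels'].astype(int)
k=(im['range_z']>0)&(P[...,2]>.018)&(P[...,2]<.08)&(abs(P[...,0]-.585)<.06)&(P[...,1]<.35)&(P[...,1]>.2);q=P[k]
for y in(.24,.26,.28,.30,.32,.34):
    b=q[abs(q[:,1]-y)<.006]
    if len(b):print(y,np.percentile(b[:,0],[2,98]).round(4),np.median(b[abs(b[:,0]-.585)<.02][:,2]).round(4))
plan([(*lip([.594,.236,.006],12,0),.25)],0.0)
E
```

```text
25.2 (array([0.5941, 0.2366, 0.0218]), 0.04, 12.02) [ 0.1  0.7 -3.4] [-0.82  1.04 -0.33  1.16  0.75  1.68 -1.07]
0.24 [0.5596 0.6287] 0.025
0.26 [0.555  0.6268] 0.0255
0.28 [0.5507 0.6236] 0.0245
0.3 [0.5461 0.6188] 0.0251
0.32 [0.5426 0.615 ] 0.0259
0.34 [0.5402 0.6104] 0.0275
[[0.0,0.12,0.01,0.12,-0.01,0.0,0.01],[0.0,0.12,0.01,0.12,-0.01,0.01,0.01],[0.0,0.13,0.01,0.12,-0.0,0.0,0.01]]
3 rows
```

Call:
carry_out:
  commands:
    - [0,0.12,0,0.12,0,0,0]
    - [0,0.12,0,0.12,0,0,0]
    - [0,0.13,0,0.12,0,0,0]
    - [0,0,0,0,0,0,0]
    - [0,0.03,0,0.03,0,0,0]
    - [0,0.03,0,0.03,0,0,0]
    - [0,0,0,0,0,0,0]

```text
clock: 25.95
position: [0.5609, 0.3927, 0.0433]
ee_rot: [1.545, 1.909, -0.64]
force: [0.0, 0.3, -3.3]
width: 0.24
gripper_force: 59.9
```

```bash
python3 - <<'E'
from h import *
s=arm.observe();print(s['clock'],lipnow(),s['force'].round(1),s['ft_torque'].round(2))
E
```

```text
25.95 (array([0.5941, 0.2367, 0.0081]), 0.04, 12.01) [ 0.   0.3 -3.3] [ 1.31  0.33 -0.01]
```

Call:
carry_out:
  commands:
    - [0,0.04,0,0.04,0,0,0]
    - [0,0.04,0,0.04,0,0,0]
    - [0,0.04,0,0.04,0,0,0]
    - [0,0,0,0,0,0,0]

```text
clock: 26.35
position: [0.5608, 0.3926, 0.0387]
ee_rot: [1.545, 1.909, -0.641]
force: [-0.1, 0.8, -3.1]
width: 0.238
gripper_force: 59.9
```

```bash
python3 - <<'E'
from h import *
s=arm.observe();print(s['clock'],lipnow(),s['force'].round(1),s['ft_torque'].round(2))
E
```

```text
26.35 (array([0.594 , 0.2365, 0.0035]), 0.02, 12.01) [-0.1  0.8 -3.1] [1.36 0.39 0.  ]
```

Call:
carry_out:
  commands:
    - [0,0.04,0,0.04,0,0,0]
    - [0,0.03,0,0.03,0,0,0]
    - [0,0,0,0,0,0,0]

```text
clock: 26.65
position: [0.5609, 0.3928, 0.0376]
ee_rot: [1.545, 1.908, -0.64]
force: [-2.1, 0.8, 4.8]
width: 0.236
gripper_force: 59.9
```

```bash
python3 - <<'E'
from h import *
s=arm.observe();print(s['clock'],lipnow(),s['force'].round(1),s['ft_torque'].round(2))
E
```

```text
26.65 (array([0.5941, 0.2368, 0.0026]), -0.01, 12.0) [-2.1  0.8  4.8] [ 0.1   0.42 -0.24]
```

Call:
carry_out:
  commands:
    - [0.6,0,0,0,0,0,0]
    - [0.6,0,0,0,0,0,0]
    - [0.6,0,0,0,0,0,0]
    - [0.6,0,0,0,0,0,0]
    - [0.6,0,0,0,0,0,0]
    - [0.6,0,0,0,0,0,0]

```text
clock: 27.25
position: [0.5608, 0.3926, 0.0364]
ee_rot: [1.545, 1.909, -0.641]
force: [-0.2, -0.0, 0.4]
width: 0.595
gripper_force: 0.0
```

Call:
carry_out:
  commands:
    - [0.6,0,0,-0.3,0,0,0]
    - [0.6,0,0,-0.5,0,0,0]
    - [0.6,0,0,-0.7,0,0,0]
    - [0.6,0,0,-0.7,0,0,0]
    - [0.6,0,0,-0.7,0,0,0]
    - [0.6,0,0,-0.7,0,0,0]
    - [0.6,0,0,-0.7,0,0,0]
    - [0.6,-0.7,0,-0.7,0,0,0]

```text
clock: 28.05
position: [0.543, 0.469, 0.1367]
ee_rot: [1.542, 1.913, -0.642]
force: [-0.8, 0.3, -0.2]
width: 0.599
gripper_force: 0.0
```

Call:
carry_out:
  commands:
    - [0.6,-0.7,0,-0.7,0,0,0]
    - [0.6,-0.7,0,-0.7,0,0,0]
    - [0.6,-0.7,0,-0.7,0,0,0]
    - [0.6,0,0,0,0,0,0]
    - [0.6,0,0,0,0,0,0]

```text
clock: 28.55
position: [0.5456, 0.4668, 0.2136]
ee_rot: [1.548, 1.909, -0.637]
force: [0.2, -0.7, -0.5]
width: 0.601
gripper_force: 0.0
```

```bash
python3 - <<'E'
from h import *
s=arm.observe();print(s['clock'],s['position'],s['force'].round(1),s['joints'].round(2))
im=arm.get_image('top');P=cloud(im);save(im,'f');i2=arm.get_image('scene');save(i2,'fs')
k=(im['range_z']>0)&(P[...,2]>.003)&(P[...,2]<.02)&(abs(P[...,0]-.585)<.03)&(P[...,1]<.33)&(P[...,1]>.24);q=P[k]
A=np.c_[q[:,:2],np.ones(len(q))];co=np.linalg.lstsq(A,q[:,2],rcond=None)[0];print('bowl plane slope',co[:2].round(3),np.median(q[:,2]))
c=im['pixels'];hs=cv2.cvtColor(c,cv2.COLOR_RGB2HSV)
ice=(hs[...,2]>120)&(abs(P[...,0]-.4666)<.06)&(abs(P[...,1]+.333)<.06)&(P[...,2]>.012)&(P[...,2]<.075);n,l,st,ce=cv2.connectedComponentsWithStats(ice.astype(np.uint8))
for i in range(1,n):
    if st[i,4]>10:print(st[i,4],P[l==i].mean(0).round(3))
cv2.imwrite('pics/fc.png',cv2.resize(cv2.imread('pics/f.png')[110:290,95:410],(788,450)))
E
```

```text
28.55 [0.54564882 0.46679975 0.213578  ] [ 0.2 -0.7 -0.5] [-0.93  0.98 -0.28  0.85  0.71  1.97 -0.9 ]
bowl plane slope [0.002 0.003] 0.006900240522910418
62 [ 0.51  -0.33   0.034]
65 [ 0.499 -0.369  0.033]
75 [ 0.482 -0.331  0.034]
68 [ 0.455 -0.353  0.033]
66 [ 0.436 -0.377  0.033]
68 [ 0.426 -0.329  0.034]
```

View pics/fc.png

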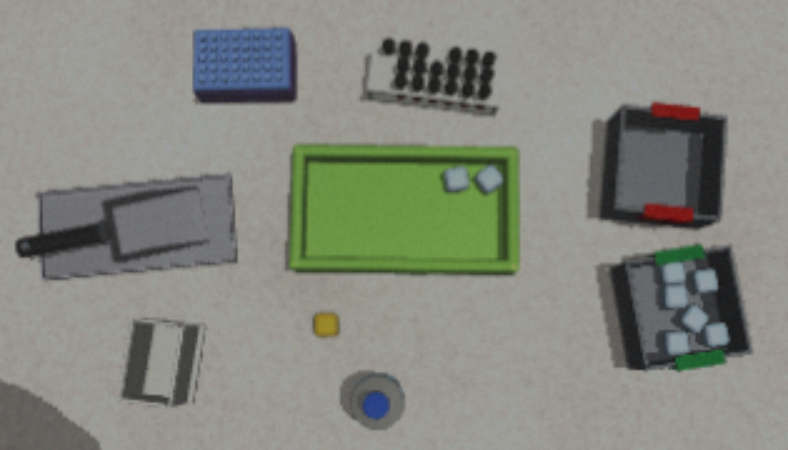

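The final view shows six cubes in the green tub at (665–720, 270–345) and two in the pan at (455–490, 178). The scoop lies flat in the tray at (155,220), the red tub is empty and the bystanders stand where they were. I'll hand it in.

```bash
python3 -c "
from cell import arm
print(arm.sign_off())"
```

```text
the job is handed in; nothing more can be done
None
```

The job is handed in, but sign-off gave no verdict: six cubes are in the green-tagged tub, two remain in the pan, the scoop lies flat in the tray open side up, and the red-tagged tub is empty.

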